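Find the middle of a squeegee swivel's free play and lock it with its pin

ROBOT

A 6-joint arm with a two-finger parallel gripper is mounted at the origin on the work surface. World frame = base frame: x ahead of the robot, y to its left, z up, the work surface at z = 0. Lengths are in m, angles in rad, forces in N, time in s.
With the tool pointing down it reaches from about 0.35 to 0.975 m from the base axis. Payload 4.9 kg.
Tool frame: the origin (TCP) lies midway between the tips of the shut fingers; the grasp point (between the pads) lies 19 mm behind it; z points along the fingers, y is the direction in which the jaws open and shut (so a half turn about z gives the same grasp; the last joint's range is limited). The gripper opens to 85 mm and grips with 20 to 120 N. Pads are 22 mm wide; open, the fingers measure 114 mm over their backs; the gripper's body (76 mm by 85 mm) begins 54 mm behind the grasp point. The pads swing forward as they close: fully open they stand 13 mm farther back than shut.
Start: joints at [-1.352, 0.053, 1.613, -0, 1.476, -0.119], TCP at [0.207, -0.59, 0.231] pointing down, gripper open.
Joint ranges: [-3.01, 3.01], [-1.01, 2.22], [0.06, 2.58], [-1.02, 4.17], [0.09, 2.62], [-3.14, 3.14]. Speed limits (rad/s): [2.57, 2.57, 3.14, 3.14, 3.14, 3.14].

INTERFACE

Orientations are given as a unit quaternion [w, x, y, z].
In Python, from plant import manip gives the robot as it stands. The module is installed in compiled form; this text tells all that it offers.
- The arm moves only by the tool move_arm, never from a script. Its argument "rows" is a list of rows, each an object of numbers: "tx", "ty", "tz": the shift along the tool's x, y, z in m; "ax", "ay", "az": the turn, a rotation vector about the tool's x, y, z in degrees; "jaw": the closure in counts, from 0 (fully open) to 255 (shut). In form: [{"tx": .., "ty": .., "tz": .., "ax": .., "ay": .., "az": .., "jaw": ..}, ...]. A call has 1 to 12 rows; each row shifts and turns the pose as measured when the row begins, along the tool's axes as they then stand; what a row does not reach is not made up. A row lasts 1/10 s, in which the tool goes at most 50 mm and 8.59 degrees, less where a joint would pass 70% of its speed; a pose out of reach is approached as far as the arm can. A call with a gripper value outside its range is refused whole. The fingers move at their own pace and stop on an object; the grip force is fixed at half the most. Time passes only in rows, so rows that do not move let the fingers close. It gives the time, the measured TCP pose, the force and the opening at its end, in the units of the state.
- manip.state(): the state, without advancing time (a new reading comes with each control period).
- manip.grab_frame(name): name is "side" or "top" or "wrist"; returns a dict with "color" (480x640x3 uint8, red, green, blue), "intrinsics" (3x3 intrinsics, pixels), "dist_coeffs" ([k1, k2, p1, p2, k3] as OpenCV has them; the pictures are not rectified), "R" (3x3) and "t" (3): a world point X has camera coordinates R X + t. Camera axes: x right, y down, z forward; pixel columns grow to the right and rows downward; lengths in m; the calibration is good to about 2 mm. A picture is of the moment at which its call begins. There is no depth.
- manip.job_done(): hands the job in, once; it reports no verdict.
The state is a dict: "time": time; "joint_pos": joint angles; "joint_vel": joint speeds; "joint_efforts": joint torques, N m; "tool_pos": TCP position; "tool_rot": TCP orientation; "contact_force": force on the tool from outside, world axes, zero at the start; "ft_torque": the same for the moment, N m; "gripper_width": opening from 0.0 (shut) to 1.0 (fully open).
Only numpy, scipy, OpenCV 4.12 (cv2) and the standard library are available. Lean on these libraries where they do the work, as an engineer would, in place of code of your own. Each camera call takes 0.05 s, during which the arm holds its last target.

TASK

Wiggle the squeegee's swivel arm gently (its upright stub is the place to hold it), first to the robot's left and then to its right, each time only until you feel it come up against resistance, to learn where its free play begins and ends. Then leave the arm in the middle of that free play and push the lock pin from its holder block fully home, upright, through the hole in the arm, so that the swivel is locked with the head sitting straight in its bracket. Force nothing, let go at the end, and leave the jar and the can beside it where they are.

Things in the scene. Friction and masses are not known exactly. Their poses are not given: they have to be found in the camera images.
- bracket: Fixed grey parking bracket of the squeegee that lies flat in it. Origin on the shelf, on the vertical swivel axis; z up; x points from the axis to the 280 mm steel blade channel (72 mm away). The swivel arm points roughly along -x, towards the robot. Round the axis lies a dark 100 mm disc, mostly covered by the arm's 90 x 50 mm plate.
- pivot (a point): Point on the swivel axis at the arm's upper face, 28 mm above the shelf. The arm turns about it: nearly freely (0.2 N at the stub) over a free play of roughly 0.4 to 0.7 rad in all, whose place and exact width are unknown; past either end it pushes the head, which gives springily, about 0.9 N at the stub per further mm. The arm stays where it is left within its play.
- knob_mid (a point): Centre of the upright round grey stub (pole socket) at the free end of the swivel arm, 150 mm from the swivel axis and 55 mm above the shelf. The stub is 22 mm in diameter and reaches from 28 to 75 mm above the shelf; the arm below it is 22 mm wide, its upper face at 28 mm. It can be gripped from above. x points along the arm to the axis.
- pin_hole (a point): Centre of the 11 mm hole through the arm's 7 mm plate, at its upper face (28 mm above the shelf), 36 mm from the axis towards the stub. Hidden under the plate, 20 mm above the shelf, the dark disc has its one 11 mm hole, also 36 mm from the axis, exactly at the middle of the free play. The disc may stand at any angle in the head: the blade does not show where.
- pin: The loose steel lock pin, about 50 g; origin at the tip of its shank, z up towards its grip. It goes through arm and disc, 20 mm deep, only if their holes line up within about 2 mm; otherwise it stops on the disc after 8 mm. Fully home, the underside of its grip lies on the arm: its tip is then 8 mm and its centre 33 mm above the shelf.
- pin_mid (a point): Centre (half-way up) of the lock pin, 50 mm long in all: above, a square grip 16 x 16 mm (sides along its x, y) and 30 mm long; below, a 9 mm shank 20 mm long with tapered tip. At the start it stands in the holder block, its grip from 24 to 54 mm above the shelf (centre at 29 mm). Fully home in the arm, this point is 5 mm above 'pin_hole'.
- holder: Fixed grey plastic holder block, 44 x 44 x 24 mm, origin at the centre of its underside on the shelf; an 11 mm hole, 21 mm deep, in the middle of its top holds the pin. It stands left or right of the squeegee.
- head (a joint): How far the squeegee head is turned in its rubber-lined bracket, rad: 0 at rest, positive when the stub is pushed towards the robot's left (+y), negative to its right. It stays 0 while the arm moves within its free play and springs back when let go. About 20 N m per rad; beyond 0.1 rad it would be forced out of its seat.
- jar: Bystander: clear jar with steel lid, 60 mm in diameter, 90 mm high, standing at the side of the squeegee opposite to the holder block; origin under its middle.
- can: Bystander: plain metal can, 66 mm in diameter, 110 mm high, at the robot's right; origin under its middle.

How it is judged:
By the outcome, as a careful person would: the job done as asked, in the order asked, and still so for the second after the job is handed in, with the robot touching nothing.
It also fails if it takes over 72 s, if anything falls off the work surface, if the arm or the gripper's body presses on something with over 40 N, if the wrist force passes 120 N, or if a joint passes its speed limit or range.

## Working session

There is one attempt and no reset: what is moved stays moved. The work goes in short steps, Python scripts to look and compute and a tool call to move; the robot and the scene stay as the last step left them, time stands still between calls to the robot, and variables do not carry over. Pictures are saved under pics/ and viewed, and the job is handed in when it is done.

Besides the shell and the picture viewer there is one more tool, called after "Request:" as name(argument=value, ...) on one line, values as JSON. move_arm: Moves the arm, as the interface text tells. Its arguments: {"type":"object","properties":{"rows":{"type":"array"}},"required":["rows"]}

```bash
mkdir -p pics; python3 - <<'E'
from plant import manip
import cv2,pickle
s=manip.state();print(s)
for n in("side","top","wrist"):
    f=manip.grab_frame(n);pickle.dump(f,open(f'pics/{n}0.pkl','wb'))
    cv2.imwrite(f'pics/{n}0.png',f['color'][:,:,::-1])
    print(n,f['intrinsics'],f['dist_coeffs'],f['R'],f['t'])
E
```

```text
{'time': 0.0, 'joint_pos': array([-1.35202280e+00,  5.33569527e-02,  1.61425879e+00,  1.04161067e-05,
        1.47599878e+00, -1.18997192e-01]), 'joint_vel': array([ 0.00147679,  0.00148628, -0.00105438, -0.00125489,  0.00152504,
       -0.00029109]), 'joint_efforts': array([ 1.95363107e-03, -3.93685341e+01, -3.70172918e+01, -2.05715104e-06,
        7.04232400e-03,  2.41643505e-06]), 'tool_pos': array([ 0.20698745, -0.58908621,  0.23008399]), 'tool_rot': array([-1.00993732e-03,  9.85772312e-01,  1.68083094e-01, -4.52351358e-05]), 'contact_force': array([-0.68925652,  0.35223094,  0.36129251]), 'ft_torque': array([-0.02531709, -0.05409099,  0.02932867]), 'gripper_width': 0.9972575184664094}
side [[441.7267264    0.         310.83403174]
 [  0.         441.7267264  235.88209363]
 [  0.           0.           1.        ]] [-0.09283736  0.          0.          0.          0.        ] [[ 0.95443661 -0.29825304  0.00979198]
 [-0.16158332 -0.54411128 -0.82330659]
 [ 0.25088162  0.78421173 -0.56751244]] [-0.52786142  0.08976389  0.78046961]
top [[516.41116415   0.         312.38424515]
 [  0.         516.41116415 251.69872723]
 [  0.           0.           1.        ]] [0.02137283 0.         0.         0.         0.        ] [[ 1.54142282e-02 -9.99881175e-01 -1.90922890e-04]
 [-9.84494043e-01 -1.51436490e-02 -1.74763123e-01]
 [ 1.74739465e-01  2.88180109e-03 -9.84610489e-01]] [-0.09387875  0.54524682  1.17589386]
wrist [[420.24411337   0.         321.15652118]
 [  0.         420.24411337 235.71180082]
 [  0.           0.           1.        ]] [-0.05161314  0.          0.          0.          0.        ] [[ 0.33149182 -0.94345412 -0.00273899]
 [-0.89563106 -0.31559867  0.31343657]
 [-0.29657744 -0.10144853 -0.94960519]] [-0.6244083  -0.04137677  0.38008294]
```

View pics/top0.png

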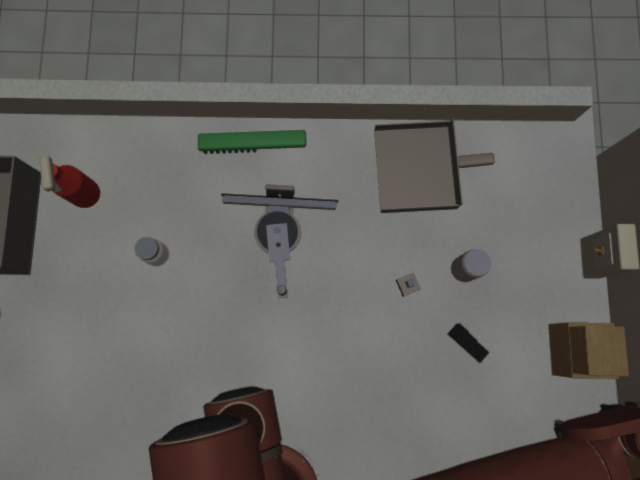

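View pics/side0.png

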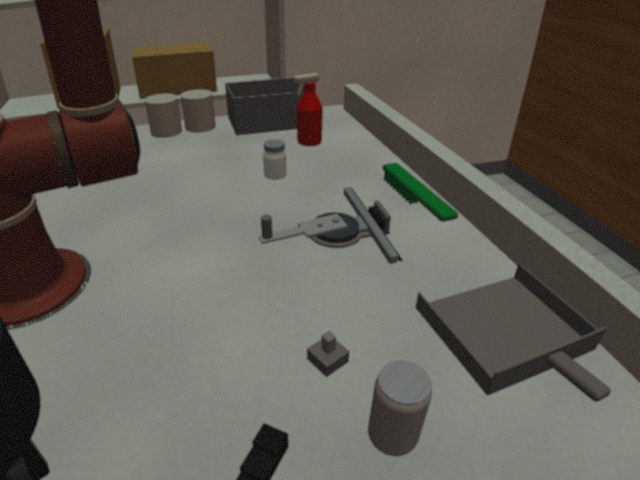

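View pics/wrist0.png

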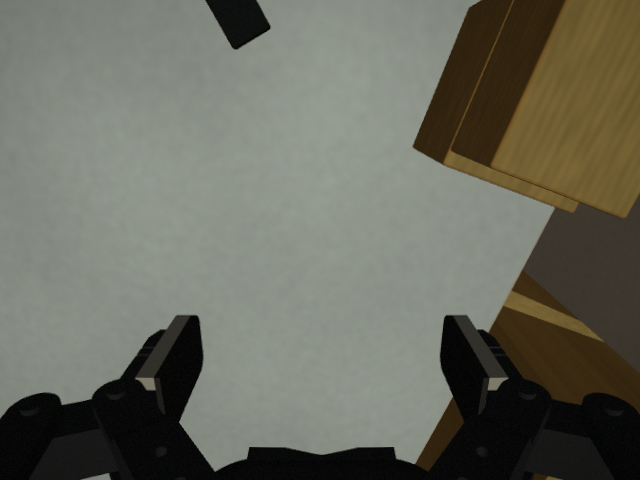

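```bash
cat > h.py <<'E'
import numpy as np,cv2,pickle
from plant import manip
def grab(n,name):
    f=manip.grab_frame(n);pickle.dump(f,open(f'pics/{name}.pkl','wb'));cv2.imwrite(f'pics/{name}.png',f['color'][:,:,::-1]);return f
def load(name): return pickle.load(open(f'pics/{name}.pkl','rb'))
def crop(f,x0,y0,w,h,k,name):
    c=f['color'][y0:y0+h,x0:x0+w,::-1];cv2.imwrite(f'pics/{name}.png',cv2.resize(c,None,fx=k,fy=k,interpolation=cv2.INTER_CUBIC))
def p2w(f,u,v,z):
    d=cv2.undistortPoints(np.array([[[u,v]]],float),f['intrinsics'],f['dist_coeffs'])[0,0]
    R,t=f['R'],f['t'];C=-R.T@t;r=R.T@np.array([d[0],d[1],1]);return C+r*(z-C[2])/r[2]
def w2p(f,X):
    p,_=cv2.projectPoints(np.array(X,float).reshape(-1,1,3),cv2.Rodrigues(f['R'])[0],f['t'],f['intrinsics'],f['dist_coeffs']);return p.reshape(-1,2)
def rel(target):
    from scipy.spatial.transform import Rotation as Ro
    s=manip.state();q=s['tool_rot'];R=Ro.from_quat([q[1],q[2],q[3],q[0]]).as_matrix();return R.T@(np.array(target)-s['tool_pos'])
E
python3 - <<'E'
from h import *
f=load('top0');crop(f,215,180,130,130,6,'c1');crop(f,380,240,120,80,6,'c2')
crop(load('side0'),240,180,170,80,4,'c3')
for u,v,z in[(278,232,.028),(282,290,.075),(280,203,.03),(408,284,.054),(475,264,.11),(150,250,.09)]: print(p2w(f,u,v,z))
E
```

```text
[ 0.59741556 -0.00127655  0.028     ]
[ 0.45183791 -0.01745969  0.075     ]
[ 0.66955529 -0.00436168  0.03      ]
[ 0.47254963 -0.30946125  0.054     ]
[ 0.51330793 -0.44928553  0.11      ]
[0.53741044 0.28532067 0.09      ]
```

View pics/c1.png

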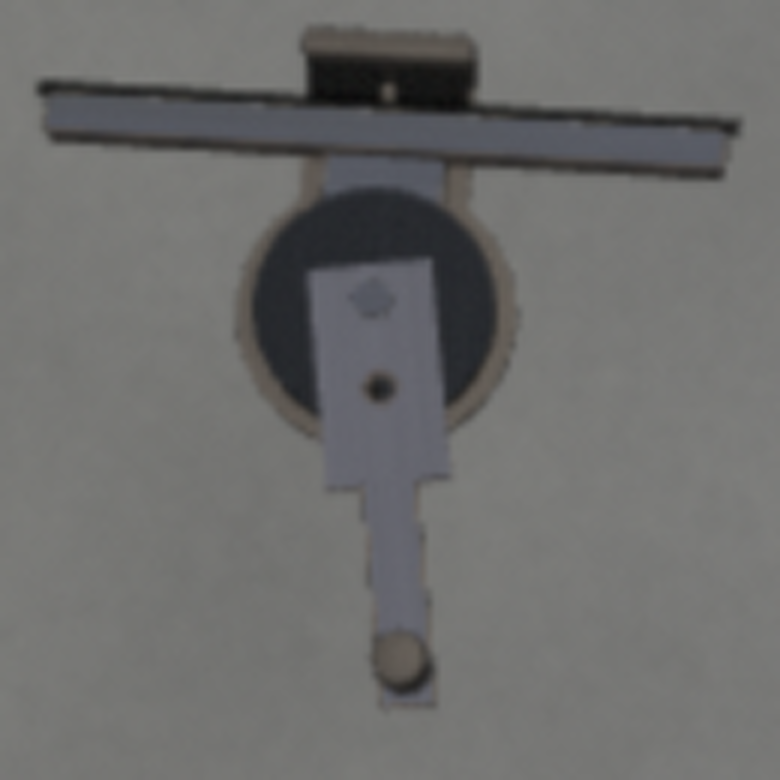

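View pics/c2.png

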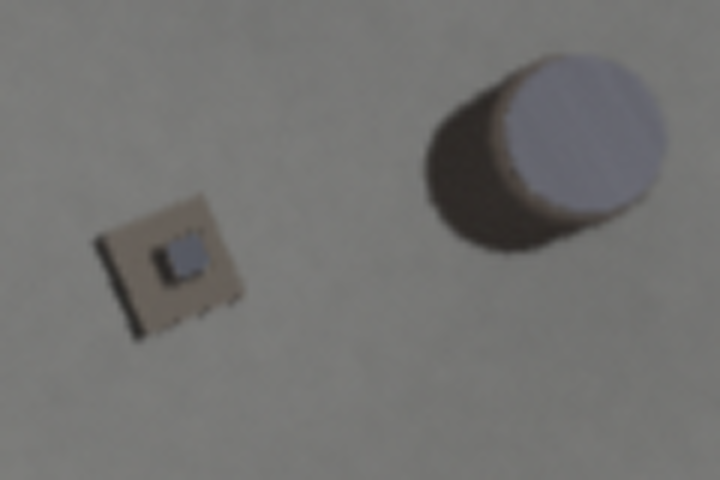

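View pics/c3.png

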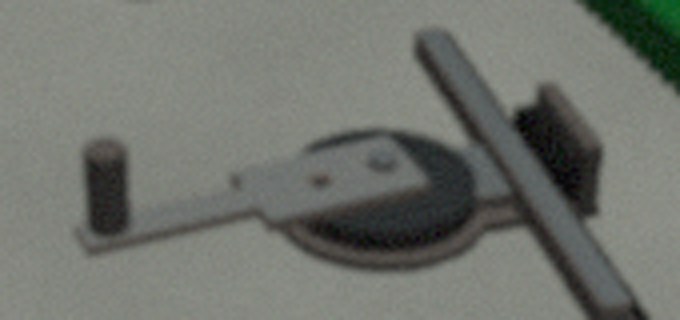

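```bash
python3 - <<'E'
from h import *
f=load('top0')
a=p2w(f,215+375/6,180+308/6,.020);b=p2w(f,215+372/6,180+297/6,.030);h=p2w(f,215+379/6,180+388/6,.028);s=p2w(f,215+402/6,180+658/6,.075)
print(a,b,h,s)
for n,p in(('disc',a),('bolt',b)): print(n,np.linalg.norm((h-p)[:2]),np.linalg.norm((s-p)[:2]),np.degrees(np.arctan2(*(p-s)[1::-1])),np.degrees(np.arctan2(*(p-h)[1::-1])))
print(np.linalg.norm((h-s)[:2]))
L=p2w(f,215+45/6,180+118/6,.03);R=p2w(f,215+728/6,180+153/6,.03);print(L,R,np.linalg.norm(L-R),np.degrees(np.arctan2(*(L-R)[1::-1]))-90)
c=[p2w(f,380+u/6,240+v/6,.024) for u,v in((103,238),(202,195),(244,294),(140,330))];print(np.array(c),np.mean(c,0))
print('pin',p2w(f,380+187/6,240+254/6,.054))
print([np.degrees(np.arctan2(*(c[i]-c[j])[1::-1])) for i,j in((0,1),(3,2),(0,3),(1,2))])
g=load('side0')
print('side stub',p2w(g,240+105/4,180+150/4,.075),'bolt',p2w(g,240+383/4,180+160/4,.031),'hole',p2w(g,240+320/4,180+181/4,.028),'pin',)
E
```

```text
[6.00788935e-01 5.61728318e-04 2.00000000e-02] [0.60313939 0.00116999 0.03      ] [ 0.56615271 -0.00252268  0.028     ] [ 0.45260159 -0.01743993  0.075     ]
disc 0.03477329235047982 0.14927674801509538 6.926297894542635 5.088856717062643
bolt 0.03717055498662125 0.1516837346830788 7.047312871760322 5.701392696467469
0.11452676283728158
[0.67574524 0.13650843 0.03      ] [ 0.66536848 -0.14216889  0.03      ] 0.27887044751690476 -2.132466254406026
[[ 0.48605338 -0.28927742  0.024     ]
 [ 0.50396958 -0.32902256  0.024     ]
 [ 0.46455076 -0.34491498  0.024     ]
 [ 0.44957073 -0.3034291   0.024     ]] [ 0.47603611 -0.31666101  0.024     ]
pin [ 0.47657111 -0.31690045  0.054     ]
[np.float64(114.26476654142816), np.float64(109.85401353002537), np.float64(21.201352958749045), np.float64(21.9577251658791)]
side stub [ 0.45737259 -0.02026834  0.075     ] bolt [ 0.60627498 -0.00157227  0.031     ] hole [ 0.57025938 -0.00682465  0.028     ] pin
```

Request:
move_arm(rows=[{"az": 6.2},{"az": 6.2},{"tx": 0.024,"ty": -0.0415},{"tx": 0.024,"ty": -0.0415},{"tx": 0.024,"ty": -0.0415},{"tx": 0.024,"ty": -0.0415},{"tx": 0.024,"ty": -0.0415},{"tx": 0.024,"ty": -0.0415},{"tx": 0.024,"ty": -0.0415},{"tx": 0.024,"ty": -0.0415},{"tx": 0.024,"ty": -0.0415},{"tx": 0.024,"ty": -0.0415}])

```text
schema error: expected keys tx, ty, tz, ax, ay, az, jaw
```

```bash
cat >> h.py <<'E'
def yaw():
    from scipy.spatial.transform import Rotation as Ro
    q=manip.state()['tool_rot'];R=Ro.from_quat([q[1],q[2],q[3],q[0]]).as_matrix();return np.degrees(np.arctan2(R[1,0],R[0,0])),R[:,2]
E
python3 -c "
from h import *
print(manip.state()['tool_pos'],yaw(),rel([.453,-.018,.2]))"
```

```text
[ 0.20700164 -0.58921064  0.23034105] (np.float64(19.352494949634416), array([-3.62655975e-04,  1.54365214e-03, -9.99998743e-01])) [ 0.42138094 -0.45736875  0.03113355]
```

All keys are needed in each row.

Request:
move_arm(rows=[{"tx": 0,"ty": 0,"tz": 0,"ax": 0,"ay": 0,"az": 6.2,"jaw": 0},{"tx": 0,"ty": 0,"tz": 0,"ax": 0,"ay": 0,"az": 6.2,"jaw": 0},{"tx": 0.024,"ty": -0.0415,"tz": 0,"ax": 0,"ay": 0,"az": 0,"jaw": 0},{"tx": 0.024,"ty": -0.0415,"tz": 0,"ax": 0,"ay": 0,"az": 0,"jaw": 0},{"tx": 0.024,"ty": -0.0415,"tz": 0,"ax": 0,"ay": 0,"az": 0,"jaw": 0},{"tx": 0.024,"ty": -0.0415,"tz": 0,"ax": 0,"ay": 0,"az": 0,"jaw": 0},{"tx": 0.024,"ty": -0.0415,"tz": 0,"ax": 0,"ay": 0,"az": 0,"jaw": 0},{"tx": 0.024,"ty": -0.0415,"tz": 0,"ax": 0,"ay": 0,"az": 0,"jaw": 0},{"tx": 0.024,"ty": -0.0415,"tz": 0,"ax": 0,"ay": 0,"az": 0,"jaw": 0},{"tx": 0.024,"ty": -0.0415,"tz": 0,"ax": 0,"ay": 0,"az": 0,"jaw": 0},{"tx": 0.024,"ty": -0.0415,"tz": 0,"ax": 0,"ay": 0,"az": 0,"jaw": 0},{"tx": 0.024,"ty": -0.0415,"tz": 0,"ax": 0,"ay": 0,"az": 0,"jaw": 0}])

```text
time: 1.35
tool_pos: [0.4024, -0.1372, 0.2265]
tool_rot: [-0.004, 0.999, 0.05, -0.0]
contact_force: [1.7, 0.2, -1.1]
gripper_width: 0.999
```

```bash
python3 -c "
from h import *
print(manip.state()['tool_pos'],yaw(),rel([.453,-.018,.2]))"
```

```text
[ 0.40239491 -0.13724733  0.22650849] (np.float64(5.6764089586388575), array([-8.80598539e-04,  8.09071114e-03, -9.99966882e-01])) [ 0.06215372 -0.11343778  0.02742785]
```

Request:
move_arm(rows=[{"tx": 0.021,"ty": -0.038,"tz": 0.01,"ax": -0.2,"ay": 0,"az": -0.4,"jaw": 0},{"tx": 0.021,"ty": -0.038,"tz": 0.01,"ax": -0.2,"ay": 0,"az": -0.4,"jaw": 0},{"tx": 0.02,"ty": -0.037,"tz": 0.01,"ax": 0,"ay": 0,"az": -0.4,"jaw": 0},{"tx": 0,"ty": 0,"tz": 0,"ax": 0,"ay": 0,"az": 0,"jaw": 0}])

```text
time: 1.75
tool_pos: [0.4538, -0.0081, 0.1964]
tool_rot: [-0.0, 0.998, 0.064, 0.002]
contact_force: [0.3, -0.6, 1.2]
gripper_width: 1.001
```

```bash
python3 -c "
from h import *
print(manip.state()['tool_pos'],manip.state()['contact_force'],yaw(),rel([.453,-.018,.037]))
f=grab('wrist','w1');print(w2p(f,[[.453,-.018,.075],[.602,0,.03],[.5663,-.003,.028]]))"
```

```text
[ 0.45377528 -0.00810344  0.19638163] [ 0.30506433 -0.57003754  1.20663877] (np.float64(7.373123202936582), array([ 2.97438777e-03,  8.67179195e-04, -9.99995200e-01])) [-0.00252677  0.00979146  0.15936998]
[[335.07919989 229.03120089]
 [337.06577936  -8.52940126]
 [334.11635976  49.51270903]]
```

View pics/w1.png

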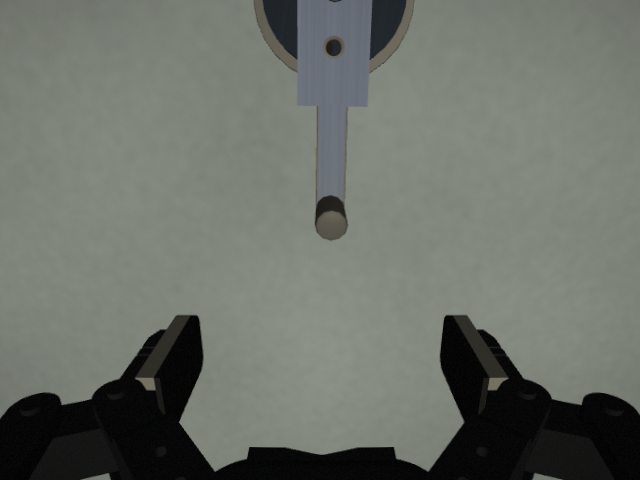

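```bash
python3 -c "
from h import *
f=load('w1');s=p2w(f,331.5,224.5,.075);h=p2w(f,334,47,.028);print(s,h,np.linalg.norm((s-h)[:2]),np.degrees(np.arctan2(*(h-s)[1::-1])),rel([*s[:2],.037]),rel([*s[:2],.13]))"
```

```text
[ 0.45577176 -0.01524757  0.075     ] [ 0.56788686 -0.0027011   0.028     ] 0.1128149302224926 6.385236239489684 [0.00087529 0.00543786 0.1600285 ] [0.00118898 0.00552725 0.06702907]
```

Request:
move_arm(rows=[{"tx": 0,"ty": 0.004,"tz": 0.04,"ax": 0,"ay": 0,"az": 0,"jaw": 0},{"tx": 0,"ty": 0.003,"tz": 0.04,"ax": 0,"ay": 0,"az": 0,"jaw": 0},{"tx": 0,"ty": 0,"tz": 0.035,"ax": 0,"ay": 0,"az": 0,"jaw": 0},{"tx": 0,"ty": 0,"tz": 0.025,"ax": 0,"ay": 0,"az": 0,"jaw": 0},{"tx": 0,"ty": 0,"tz": 0.012,"ax": 0,"ay": 0,"az": 0,"jaw": 0},{"tx": 0,"ty": 0,"tz": 0,"ax": 0,"ay": 0,"az": 0,"jaw": 0}])

```text
time: 2.4
tool_pos: [0.4573, -0.0231, 0.0442]
tool_rot: [0.003, 0.998, 0.061, 0.005]
contact_force: [-0.7, 0.0, 0.6]
gripper_width: 0.993
```

```bash
python3 -c "
from h import *
print(manip.state()['tool_pos'],manip.state()['contact_force'],yaw(),rel([.4545,-.0165,.038]))
f=grab('wrist','w2')"
```

```text
[ 0.45729798 -0.02307601  0.04417222] [-0.70218257  0.00474806  0.60562894] (np.float64(6.966575186923278), array([ 0.01095475, -0.00500293, -0.99992748])) [-0.00204299 -0.00690541  0.00610823]
```

View pics/w2.png

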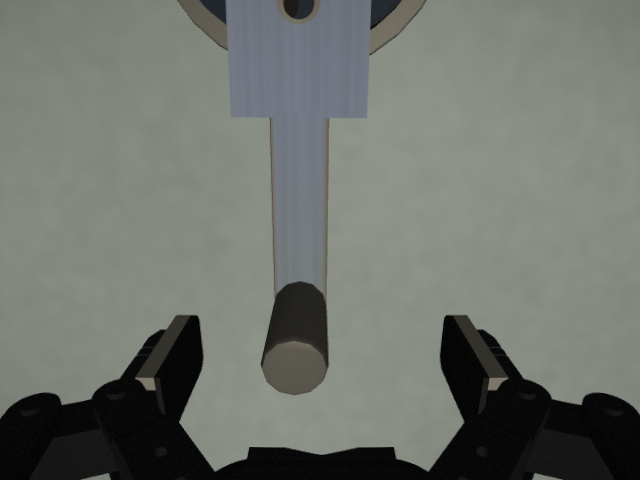

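Request:
move_arm(rows=[{"tx": -0.001,"ty": -0.006,"tz": 0.004,"ax": 0.36,"ay": -0.6,"az": 0,"jaw": 0},{"tx": 0,"ty": 0,"tz": 0.002,"ax": 0,"ay": 0,"az": 0,"jaw": 60},{"tx": 0,"ty": 0,"tz": 0,"ax": 0,"ay": 0,"az": 0,"jaw": 120},{"tx": 0,"ty": 0,"tz": 0,"ax": 0,"ay": 0,"az": 0,"jaw": 120}])

```text
time: 2.85
tool_pos: [0.4603, -0.0182, 0.0442]
tool_rot: [0.001, 0.998, 0.06, 0.005]
contact_force: [0.9, -0.4, 0.5]
gripper_width: 0.534
```

```bash
python3 -c "
from h import *
print(manip.state()['tool_pos'],manip.state()['contact_force'],yaw(),rel([.4545,-.0165,.038]))
f=grab('wrist','w3')"
```

```text
[ 0.46034282 -0.01821555  0.04417531] [ 0.88452231 -0.42836787  0.47167544] (np.float64(6.931184383294613), array([ 0.01002718, -0.00205101, -0.99994762])) [-0.00565277 -0.00242796  0.00611288]
```

View pics/w3.png

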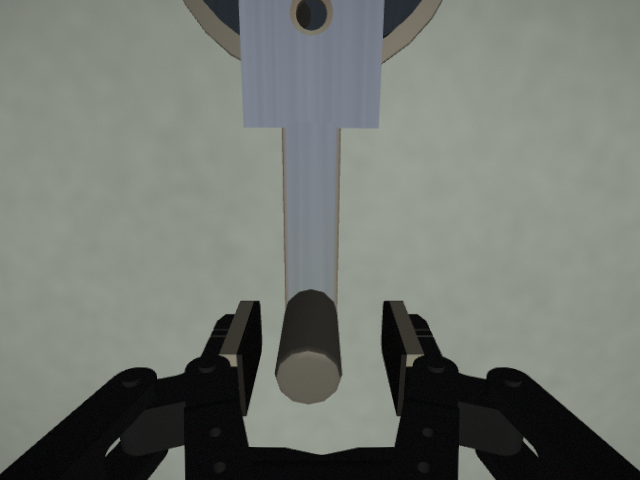

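Request:
move_arm(rows=[{"tx": -0.006,"ty": -0.002,"tz": 0.008,"ax": 0.1,"ay": -0.6,"az": 0,"jaw": 120},{"tx": 0,"ty": 0,"tz": 0,"ax": 0,"ay": 0,"az": 0,"jaw": 120}])

```text
time: 3.1
tool_pos: [0.4543, -0.0169, 0.0363]
tool_rot: [0.001, 0.998, 0.061, -0.0]
contact_force: [-0.7, -0.3, -0.7]
gripper_width: 0.529
```

```bash
python3 -c "
from h import *
print(manip.state()['tool_pos'],manip.state()['contact_force'],yaw(),rel([.4545,-.0165,.038]))
import time
"
```

```text
[ 0.454328   -0.01689272  0.03629663] [-0.67845016 -0.33823564 -0.68183824] (np.float64(6.943110946895692), array([ 5.95858531e-05, -1.86758133e-03, -9.99998254e-01])) [ 0.00021793 -0.00036587 -0.00170409]
```

Request:
move_arm(rows=[{"tx": 0,"ty": 0,"tz": 0,"ax": 0,"ay": 0,"az": 0,"jaw": 200},{"tx": 0,"ty": 0,"tz": 0,"ax": 0,"ay": 0,"az": 0,"jaw": 200},{"tx": 0,"ty": 0,"tz": 0,"ax": 0,"ay": 0,"az": 0,"jaw": 200},{"tx": 0,"ty": 0,"tz": 0,"ax": 0,"ay": 0,"az": 0,"jaw": 200}])

```text
time: 3.5
tool_pos: [0.4539, -0.0167, 0.0361]
tool_rot: [0.001, 0.998, 0.061, -0.001]
contact_force: [-0.2, -1.1, 0.5]
gripper_width: 0.239
```

```bash
cat >> h.py <<'E'
def st():
    s=manip.state();y,z=yaw();p=np.array([.602,0.0]);d=s['tool_pos'][:2]-p
    a=np.degrees(np.arctan2(-d[1],-d[0]));ar=np.radians(a)
    f=s['contact_force'];left=np.array([-np.sin(ar),np.cos(ar)]) # left tangent dir? stub=-(cos,sin); d/da=(sin,-cos)=right
    print('t',round(s['time'],2),'pos',s['tool_pos'].round(4),'r',round(np.hypot(*d),4),'a',round(a,2),'yaw',round(y,2),'z',z.round(4)[:2],'F',f.round(2),'Fleft',round(f[:2]@left,2),'T',s['ft_torque'].round(2),'w',round(s['gripper_width'],3))
E
python3 -c "
from h import *
st()"
```

```text
t 3.5 pos [ 0.4539 -0.0167  0.0361] r 0.1491 a 6.44 yaw 6.95 z [-0.001  -0.0016] F [-0.17 -1.14  0.49] Fleft -1.11 T [ 0.04  0.1  -0.01] w 0.239
```

Request:
move_arm(rows=[{"tx": 0.0001,"ty": -0.005,"tz": 0,"ax": 0,"ay": 0,"az": 1.9,"jaw": 200},{"tx": 0.0001,"ty": -0.005,"tz": 0,"ax": 0,"ay": 0,"az": 1.9,"jaw": 200}])

```text
time: 3.7
tool_pos: [0.4529, -0.0068, 0.036]
tool_rot: [0.001, 1.0, 0.026, -0.001]
contact_force: [-0.7, 1.0, -0.2]
gripper_width: 0.24
```

```bash
python3 -c "
from h import *
st()"
```

```text
t 3.7 pos [ 0.4529 -0.0068  0.036 ] r 0.1492 a 2.61 yaw 3.0 z [-0.0015 -0.0014] F [-0.7   1.04 -0.23] Fleft 1.08 T [0.09 0.09 0.19] w 0.24
```

Request:
move_arm(rows=[{"tx": 0.0001,"ty": -0.004,"tz": 0,"ax": 0,"ay": 0,"az": 1.5,"jaw": 200},{"tx": 0,"ty": 0,"tz": 0,"ax": 0,"ay": 0,"az": 0,"jaw": 200}])

```text
time: 3.9
tool_pos: [0.4527, -0.0024, 0.0361]
tool_rot: [0.001, 1.0, 0.013, -0.001]
contact_force: [-0.1, -0.6, -0.8]
gripper_width: 0.241
```

Request:
move_arm(rows=[{"tx": 0.0001,"ty": -0.004,"tz": 0,"ax": 0,"ay": 0,"az": 1.5,"jaw": 200},{"tx": 0,"ty": 0,"tz": 0,"ax": 0,"ay": 0,"az": 0,"jaw": 200}])

```text
time: 4.1
tool_pos: [0.4526, 0.0016, 0.0361]
tool_rot: [0.001, 1.0, 0.0, -0.001]
contact_force: [0.1, 0.9, 1.2]
gripper_width: 0.236
```

```bash
python3 -c "
from h import *
st()"
```

```text
t 4.1 pos [0.4526 0.0016 0.0361] r 0.1494 a -0.6 yaw 0.01 z [-0.002  -0.0015] F [0.14 0.88 1.22] Fleft 0.88 T [ 0.15 -0.01  0.03] w 0.236
```

Request:
move_arm(rows=[{"tx": 0.0001,"ty": -0.004,"tz": 0,"ax": 0,"ay": 0,"az": 1.5,"jaw": 200},{"tx": 0,"ty": 0,"tz": 0,"ax": 0,"ay": 0,"az": 0,"jaw": 200}])

```text
time: 4.3
tool_pos: [0.4527, 0.0053, 0.036]
tool_rot: [0.001, 1.0, -0.012, -0.001]
contact_force: [0.3, 0.1, 2.0]
gripper_width: 0.243
```

Request:
move_arm(rows=[{"tx": 0.0001,"ty": -0.004,"tz": 0,"ax": 0,"ay": 0,"az": 1.5,"jaw": 200},{"tx": 0,"ty": 0,"tz": 0,"ax": 0,"ay": 0,"az": 0,"jaw": 200}])

```text
time: 4.5
tool_pos: [0.4528, 0.009, 0.0361]
tool_rot: [0.001, 1.0, -0.025, -0.001]
contact_force: [-1.5, 0.5, 1.6]
gripper_width: 0.245
```

Request:
move_arm(rows=[{"tx": 0.0001,"ty": -0.004,"tz": 0,"ax": 0,"ay": 0,"az": 1.5,"jaw": 200},{"tx": 0,"ty": 0,"tz": 0,"ax": 0,"ay": 0,"az": 0,"jaw": 200}])

```text
time: 4.7
tool_pos: [0.453, 0.0126, 0.0361]
tool_rot: [0.001, 0.999, -0.037, -0.002]
contact_force: [-0.7, 1.6, 1.2]
gripper_width: 0.238
```

Request:
move_arm(rows=[{"tx": 0.0001,"ty": -0.004,"tz": 0,"ax": 0,"ay": 0,"az": 1.5,"jaw": 200},{"tx": 0,"ty": 0,"tz": 0,"ax": 0,"ay": 0,"az": 0,"jaw": 200}])

```text
time: 4.9
tool_pos: [0.4533, 0.0161, 0.0361]
tool_rot: [0.001, 0.999, -0.049, -0.002]
contact_force: [-0.9, 0.5, 0.6]
gripper_width: 0.242
```

```bash
python3 -c "
from h import *
st()"
```

```text
t 4.9 pos [0.4533 0.0161 0.0361] r 0.1496 a -6.19 yaw -5.59 z [-0.0035 -0.0016] F [-0.86  0.46  0.57] Fleft 0.37 T [0.23 0.07 0.13] w 0.242
```

Request:
move_arm(rows=[{"tx": 0.0001,"ty": -0.004,"tz": 0,"ax": 0,"ay": 0,"az": 1.5,"jaw": 200},{"tx": 0,"ty": 0,"tz": 0,"ax": 0,"ay": 0,"az": 0,"jaw": 200}])

```text
time: 5.1
tool_pos: [0.4536, 0.0197, 0.0361]
tool_rot: [0.001, 0.998, -0.061, -0.002]
contact_force: [-1.2, 1.9, 1.6]
gripper_width: 0.244
```

Request:
move_arm(rows=[{"tx": 0.0001,"ty": -0.004,"tz": 0,"ax": 0,"ay": 0,"az": 1.5,"jaw": 200},{"tx": 0,"ty": 0,"tz": 0,"ax": 0,"ay": 0,"az": 0,"jaw": 200}])

```text
time: 5.3
tool_pos: [0.454, 0.0233, 0.0361]
tool_rot: [0.001, 0.997, -0.073, -0.002]
contact_force: [-1.4, 1.0, 1.6]
gripper_width: 0.242
```

Request:
move_arm(rows=[{"tx": 0.0001,"ty": -0.004,"tz": 0,"ax": 0,"ay": 0,"az": 1.5,"jaw": 200},{"tx": 0,"ty": 0,"tz": 0,"ax": 0,"ay": 0,"az": 0,"jaw": 200}])

```text
time: 5.5
tool_pos: [0.4546, 0.0268, 0.0361]
tool_rot: [0.001, 0.996, -0.084, -0.002]
contact_force: [-0.8, 0.8, 1.5]
gripper_width: 0.245
```

Request:
move_arm(rows=[{"tx": 0.0001,"ty": -0.004,"tz": 0,"ax": 0,"ay": 0,"az": 1.5,"jaw": 200},{"tx": 0,"ty": 0,"tz": 0,"ax": 0,"ay": 0,"az": 0,"jaw": 200}])

```text
time: 5.7
tool_pos: [0.4552, 0.0303, 0.0361]
tool_rot: [0.001, 0.995, -0.096, -0.003]
contact_force: [-1.2, 0.9, 2.8]
gripper_width: 0.242
```

```bash
python3 -c "
from h import *
st()"
```

```text
t 5.7 pos [0.4552 0.0303 0.0361] r 0.1499 a -11.66 yaw -11.05 z [-0.0052 -0.0017] F [-1.16  0.95  2.84] Fleft 0.69 T [0.27 0.05 0.06] w 0.242
```

Request:
move_arm(rows=[{"tx": 0.0001,"ty": -0.004,"tz": -0.0002,"ax": 0.1,"ay": 0.2,"az": 1.5,"jaw": 200},{"tx": 0,"ty": 0,"tz": 0,"ax": 0,"ay": 0,"az": 0,"jaw": 200}])

```text
time: 5.9
tool_pos: [0.4559, 0.0337, 0.036]
tool_rot: [0.001, 0.994, -0.108, -0.001]
contact_force: [-0.6, 0.6, 0.9]
gripper_width: 0.242
```

Request:
move_arm(rows=[{"tx": 0.0001,"ty": -0.004,"tz": 0,"ax": 0,"ay": 0,"az": 1.5,"jaw": 200},{"tx": 0,"ty": 0,"tz": 0,"ax": 0,"ay": 0,"az": 0,"jaw": 200}])

```text
time: 6.1
tool_pos: [0.4566, 0.0371, 0.036]
tool_rot: [0.001, 0.993, -0.12, -0.001]
contact_force: [-1.3, 1.3, 1.5]
gripper_width: 0.243
```

```bash
python3 -c "
from h import *
st()"
```

```text
t 6.1 pos [0.4566 0.0371 0.036 ] r 0.15 a -14.33 yaw -13.75 z [-0.0023 -0.0012] F [-1.32  1.29  1.51] Fleft 0.92 T [0.27 0.11 0.13] w 0.243
```

Request:
move_arm(rows=[{"tx": 0.0001,"ty": -0.004,"tz": 0,"ax": 0,"ay": 0,"az": 1.5,"jaw": 200},{"tx": 0,"ty": 0,"tz": 0,"ax": 0,"ay": 0,"az": 0,"jaw": 200}])

```text
time: 6.3
tool_pos: [0.4575, 0.0406, 0.036]
tool_rot: [0.001, 0.991, -0.131, -0.001]
contact_force: [-1.6, 1.5, 2.2]
gripper_width: 0.24
```

Request:
move_arm(rows=[{"tx": 0.0001,"ty": -0.004,"tz": 0,"ax": 0,"ay": 0,"az": 1.5,"jaw": 200},{"tx": 0,"ty": 0,"tz": 0,"ax": 0,"ay": 0,"az": 0,"jaw": 200}])

```text
time: 6.5
tool_pos: [0.4585, 0.0441, 0.036]
tool_rot: [0.001, 0.99, -0.143, -0.002]
contact_force: [-1.2, 1.8, 1.9]
gripper_width: 0.24
```

```bash
python3 -c "
from h import *
st()"
```

```text
t 6.5 pos [0.4585 0.0441 0.036 ] r 0.1501 a -17.07 yaw -16.46 z [-0.0034 -0.0013] F [-1.2   1.79  1.94] Fleft 1.36 T [0.41 0.15 0.09] w 0.24
```

Request:
move_arm(rows=[{"tx": 0.0001,"ty": -0.004,"tz": 0,"ax": 0,"ay": 0.2,"az": 1.5,"jaw": 200},{"tx": 0,"ty": 0,"tz": 0,"ax": 0,"ay": 0,"az": 0,"jaw": 200}])

```text
time: 6.7
tool_pos: [0.4595, 0.0475, 0.0359]
tool_rot: [0.001, 0.988, -0.155, -0.0]
contact_force: [-0.8, 2.0, 1.8]
gripper_width: 0.241
```

Request:
move_arm(rows=[{"tx": 0.0001,"ty": -0.004,"tz": 0,"ax": 0,"ay": 0,"az": 1.5,"jaw": 200},{"tx": 0,"ty": 0,"tz": 0,"ax": 0,"ay": 0,"az": 0,"jaw": 200}])

```text
time: 6.9
tool_pos: [0.4606, 0.0509, 0.0359]
tool_rot: [0.001, 0.986, -0.167, -0.0]
contact_force: [-1.2, 1.3, 2.4]
gripper_width: 0.24
```

```bash
python3 -c "
from h import *
st()"
```

```text
t 6.9 pos [0.4606 0.0509 0.0359] r 0.1503 a -19.78 yaw -19.18 z [-0.001  -0.0023] F [-1.22  1.34  2.39] Fleft 0.85 T [0.38 0.16 0.13] w 0.24
```

Request:
move_arm(rows=[{"tx": 0.0001,"ty": -0.004,"tz": 0,"ax": 0,"ay": 0,"az": 1.5,"jaw": 200},{"tx": 0,"ty": 0,"tz": 0,"ax": 0,"ay": 0,"az": 0,"jaw": 200}])

```text
time: 7.1
tool_pos: [0.4616, 0.0539, 0.0359]
tool_rot: [0.002, 0.984, -0.178, -0.001]
contact_force: [-2.5, -0.3, 1.5]
gripper_width: 0.247
```

```bash
python3 -c "
from h import *
st();f=grab('top','t2');crop(f,215,180,130,130,6,'c4')"
```

```text
t 7.1 pos [0.4616 0.0539 0.0359] r 0.1504 a -20.99 yaw -20.5 z [-0.0021 -0.0033] F [-2.49 -0.32  1.53] Fleft -1.19 T [0.25 0.23 0.3 ] w 0.247
```

View pics/c4.png

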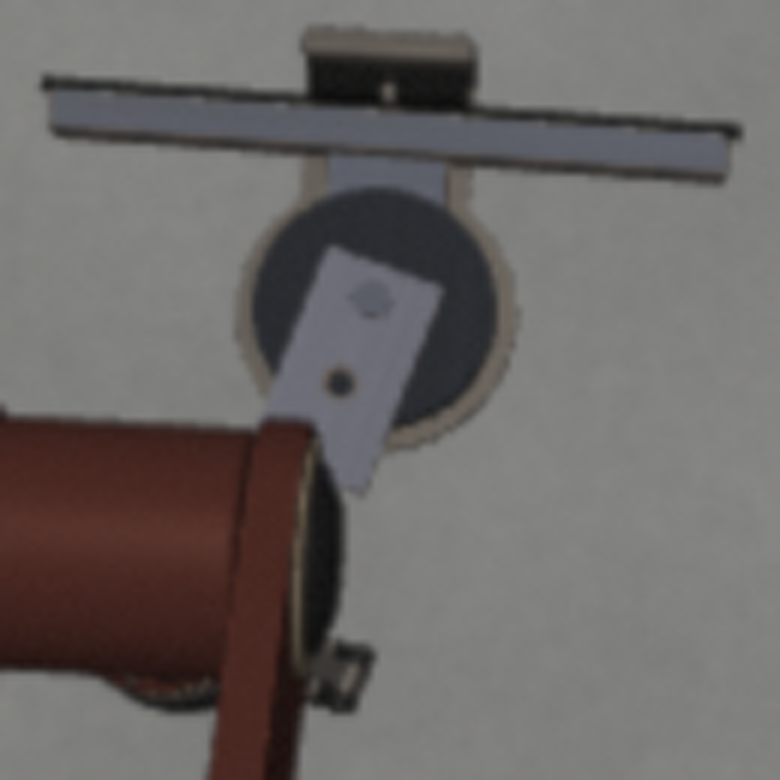

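```bash
cat >> h.py <<'E'
def blade(n0,n1):
    out=[]
    a=cv2.cvtColor(load(n0)['color'],cv2.COLOR_RGB2GRAY).astype(np.float32);b=cv2.cvtColor(load(n1)['color'],cv2.COLOR_RGB2GRAY).astype(np.float32)
    for x0 in(222,308):
        A=a[190:215,x0:x0+24];B=b[190:215,x0:x0+24]
        w=np.eye(2,3,dtype=np.float32);cc,w=cv2.findTransformECC(cv2.GaussianBlur(A,(0,0),1),cv2.GaussianBlur(B,(0,0),1),w,cv2.MOTION_TRANSLATION);out.append(w[:,2])
    d=out[1][1]-out[0][1];print('dy',out,'rot deg',np.degrees(d/86))
E
python3 -c "
from h import *
blade('top0','t2')"
```

```text
dy [array([ 0.8418854, -0.5174453], dtype=float32), array([4.2957215 , 0.77027607], dtype=float32)] rot deg 0.85791856
```

Request:
move_arm(rows=[{"tx": 0.0001,"ty": 0.005,"tz": 0,"ax": 0,"ay": 0,"az": -1.9,"jaw": 200},{"tx": 0.0001,"ty": 0.005,"tz": 0,"ax": 0,"ay": 0,"az": -1.9,"jaw": 200},{"tx": 0.0001,"ty": 0.005,"tz": 0,"ax": 0,"ay": 0,"az": -1.9,"jaw": 200},{"tx": 0.0001,"ty": 0.005,"tz": 0,"ax": 0,"ay": 0,"az": -1.9,"jaw": 200},{"tx": 0.0001,"ty": 0.005,"tz": 0,"ax": 0,"ay": 0,"az": -1.9,"jaw": 200},{"tx": 0.0001,"ty": 0.005,"tz": 0,"ax": 0,"ay": 0,"az": -1.9,"jaw": 200},{"tx": 0,"ty": 0,"tz": 0,"ax": 0,"ay": 0,"az": 0,"jaw": 200}])

```text
time: 7.85
tool_pos: [0.454, 0.0223, 0.0359]
tool_rot: [0.001, 0.997, -0.072, -0.0]
contact_force: [-2.3, 2.2, 1.4]
gripper_width: 0.244
```

```bash
python3 -c "
from h import *
st()"
```

```text
t 7.85 pos [0.454  0.0223 0.0359] r 0.1497 a -8.57 yaw -8.21 z [-0.0004 -0.0025] F [-2.33  2.23  1.42] Fleft 1.86 T [0.39 0.19 0.27] w 0.244
```

Request:
move_arm(rows=[{"tx": 0.0001,"ty": 0.005,"tz": 0,"ax": 0,"ay": 0,"az": -1.9,"jaw": 200},{"tx": 0.0001,"ty": 0.005,"tz": 0,"ax": 0,"ay": 0,"az": -1.9,"jaw": 200},{"tx": 0.0001,"ty": 0.005,"tz": 0,"ax": 0,"ay": 0,"az": -1.9,"jaw": 200},{"tx": 0.0001,"ty": 0.005,"tz": 0,"ax": 0,"ay": 0,"az": -1.9,"jaw": 200},{"tx": 0.0001,"ty": 0.005,"tz": 0,"ax": 0,"ay": 0,"az": -1.9,"jaw": 200},{"tx": 0.0001,"ty": 0.005,"tz": 0,"ax": 0,"ay": 0,"az": -1.9,"jaw": 200},{"tx": 0,"ty": 0,"tz": 0,"ax": 0,"ay": 0,"az": 0,"jaw": 200}])

```text
time: 8.55
tool_pos: [0.4531, -0.009, 0.0359]
tool_rot: [0.001, 0.999, 0.032, 0.0]
contact_force: [-1.2, 0.6, 1.4]
gripper_width: 0.245
```

```bash
python3 -c "
from h import *
st()"
```

```text
t 8.55 pos [ 0.4531 -0.009   0.0359] r 0.1492 a 3.48 yaw 3.63 z [ 0.0011 -0.0027] F [-1.16  0.63  1.43] Fleft 0.7 T [0.36 0.22 0.25] w 0.245
```

Now small steps to the right.

Request:
move_arm(rows=[{"tx": 0.0001,"ty": 0.005,"tz": 0,"ax": 0,"ay": 0,"az": -1.9,"jaw": 200},{"tx": 0.0001,"ty": 0.004,"tz": 0,"ax": 0,"ay": 0,"az": -1.5,"jaw": 200},{"tx": 0,"ty": 0,"tz": 0,"ax": 0,"ay": 0,"az": 0,"jaw": 200}])

```text
time: 8.85
tool_pos: [0.454, -0.0179, 0.0359]
tool_rot: [0.001, 0.998, 0.061, 0.001]
contact_force: [-1.3, 0.9, 2.2]
gripper_width: 0.241
```

Request:
move_arm(rows=[{"tx": 0.0001,"ty": 0.004,"tz": 0,"ax": 0,"ay": 0,"az": -1.5,"jaw": 200},{"tx": 0,"ty": 0,"tz": 0,"ax": 0,"ay": 0,"az": 0,"jaw": 200}])

```text
time: 9.05
tool_pos: [0.4545, -0.0215, 0.0359]
tool_rot: [0.001, 0.997, 0.074, 0.0]
contact_force: [-1.6, 0.6, 1.4]
gripper_width: 0.239
```

```bash
python3 -c "
from h import *
st()"
```

```text
t 9.05 pos [ 0.4545 -0.0215  0.0359] r 0.149 a 8.3 yaw 8.46 z [ 0.0011 -0.0027] F [-1.56  0.62  1.42] Fleft 0.84 T [0.19 0.23 0.15] w 0.239
```

Request:
move_arm(rows=[{"tx": 0.0001,"ty": 0.004,"tz": 0,"ax": 0,"ay": 0,"az": -1.5,"jaw": 200},{"tx": 0,"ty": 0,"tz": 0,"ax": 0,"ay": 0,"az": 0,"jaw": 200}])

```text
time: 9.25
tool_pos: [0.4552, -0.0251, 0.0359]
tool_rot: [0.001, 0.996, 0.086, 0.0]
contact_force: [-2.0, -0.4, 0.9]
gripper_width: 0.242
```

Request:
move_arm(rows=[{"tx": 0.0001,"ty": 0.004,"tz": 0,"ax": 0,"ay": 0,"az": -1.5,"jaw": 200},{"tx": 0,"ty": 0,"tz": 0,"ax": 0,"ay": 0,"az": 0,"jaw": 200}])

```text
time: 9.45
tool_pos: [0.4558, -0.0286, 0.0359]
tool_rot: [0.001, 0.995, 0.098, 0.0]
contact_force: [-0.9, 0.2, 1.3]
gripper_width: 0.239
```

```bash
python3 -c "
from h import *
st()"
```

```text
t 9.45 pos [ 0.4558 -0.0286  0.0359] r 0.1489 a 11.06 yaw 11.25 z [ 0.001  -0.0028] F [-0.86  0.18  1.28] Fleft 0.34 T [0.13 0.21 0.1 ] w 0.239
```

Request:
move_arm(rows=[{"tx": 0.0001,"ty": 0.004,"tz": 0,"ax": 0,"ay": 0,"az": -1.5,"jaw": 200},{"tx": 0,"ty": 0,"tz": 0,"ax": 0,"ay": 0,"az": 0,"jaw": 200}])

```text
time: 9.65
tool_pos: [0.4566, -0.032, 0.0359]
tool_rot: [0.001, 0.994, 0.11, 0.0]
contact_force: [-0.6, 0.2, 1.2]
gripper_width: 0.239
```

Request:
move_arm(rows=[{"tx": 0.0001,"ty": 0.004,"tz": 0,"ax": 0,"ay": 0,"az": -1.5,"jaw": 200},{"tx": 0,"ty": 0,"tz": 0,"ax": 0,"ay": 0,"az": 0,"jaw": 200}])

```text
time: 9.85
tool_pos: [0.4572, -0.0348, 0.0358]
tool_rot: [0.0, 0.993, 0.121, 0.0]
contact_force: [-2.1, 2.0, 2.5]
gripper_width: 0.236
```

```bash
python3 -c "
from h import *
st()"
```

```text
t 9.85 pos [ 0.4572 -0.0348  0.0358] r 0.1489 a 13.52 yaw 13.94 z [ 0.0002 -0.001 ] F [-2.08  2.03  2.55] Fleft 2.46 T [ 0.3   0.27 -0.06] w 0.236
```

```bash
python3 -c "
from h import *
f=grab('top','t3');crop(f,215,180,130,130,6,'c5');blade('top0','t3');blade('t2','t3')"
```

```text
dy [array([-0.77743024,  0.8144736 ], dtype=float32), array([-1.8701597, -0.8240217], dtype=float32)] rot deg -1.0916146
dy [array([-1.2589301,  1.4482129], dtype=float32), array([-4.8890085, -1.5033768], dtype=float32)] rot deg -1.9664373
```

View pics/c5.png

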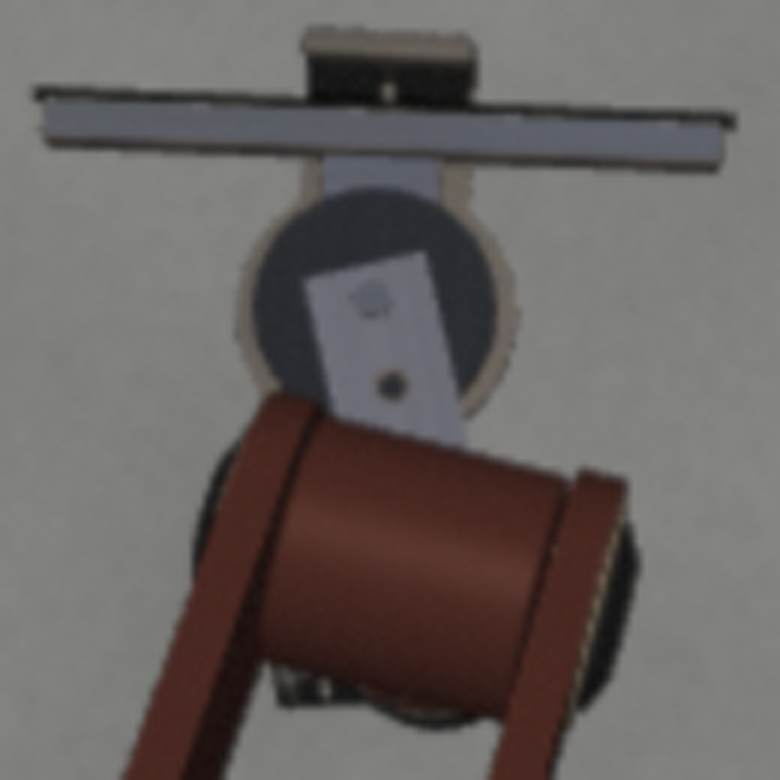

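Request:
move_arm(rows=[{"tx": 0.0001,"ty": -0.005,"tz": 0,"ax": 0,"ay": 0,"az": 1.9,"jaw": 200},{"tx": 0.0001,"ty": -0.005,"tz": 0,"ax": 0,"ay": 0,"az": 1.9,"jaw": 200},{"tx": 0.0001,"ty": -0.005,"tz": 0,"ax": 0,"ay": 0,"az": 1.9,"jaw": 200},{"tx": 0.0001,"ty": -0.005,"tz": 0,"ax": 0,"ay": 0,"az": 1.9,"jaw": 200},{"tx": 0.0001,"ty": -0.005,"tz": 0,"ax": 0,"ay": 0,"az": 1.9,"jaw": 200},{"tx": 0.0001,"ty": -0.005,"tz": 0,"ax": 0,"ay": 0,"az": 1.9,"jaw": 200},{"tx": 0.0001,"ty": -0.005,"tz": 0,"ax": 0,"ay": 0,"az": 1.9,"jaw": 200},{"tx": 0.0001,"ty": -0.004,"tz": 0,"ax": 0,"ay": 0,"az": 1.5,"jaw": 200},{"tx": 0,"ty": 0,"tz": 0,"ax": 0,"ay": 0,"az": 0,"jaw": 200}])

```text
time: 10.8
tool_pos: [0.4527, 0.0067, 0.0359]
tool_rot: [0.002, 1.0, -0.017, 0.001]
contact_force: [-1.3, 0.8, 1.7]
gripper_width: 0.24
```

```bash
python3 -c "
from h import *
st()"
```

```text
t 10.8 pos [0.4527 0.0067 0.0359] r 0.1494 a -2.56 yaw -1.98 z [ 0.0012 -0.0036] F [-1.31  0.83  1.71] Fleft 0.77 T [0.26 0.27 0.02] w 0.24
```

Request:
move_arm(rows=[{"tx": 0.0001,"ty": -0.0034,"tz": 0,"ax": 0,"ay": 0,"az": 1.3,"jaw": 200},{"tx": 0,"ty": 0,"tz": 0,"ax": 0,"ay": 0,"az": 0,"jaw": 200}])

```text
time: 11.0
tool_pos: [0.4529, 0.0102, 0.0359]
tool_rot: [0.002, 1.0, -0.029, 0.001]
contact_force: [-0.6, 0.7, 1.2]
gripper_width: 0.242
```

```bash
python3 -c "
from h import *
st()"
```

```text
t 11.0 pos [0.4529 0.0102 0.0359] r 0.1495 a -3.92 yaw -3.32 z [ 0.0013 -0.004 ] F [-0.56  0.69  1.17] Fleft 0.65 T [0.26 0.26 0.01] w 0.242
```

Request:
move_arm(rows=[{"tx": 0,"ty": 0,"tz": 0,"ax": 0,"ay": 0,"az": 0,"jaw": 150},{"tx": 0,"ty": 0,"tz": 0,"ax": 0,"ay": 0,"az": 0,"jaw": 60},{"tx": 0,"ty": 0,"tz": 0,"ax": 0,"ay": 0,"az": 0,"jaw": 40},{"tx": 0,"ty": 0,"tz": -0.01,"ax": 0,"ay": 0,"az": 0,"jaw": 40},{"tx": 0,"ty": 0,"tz": -0.03,"ax": 0,"ay": 0,"az": 0,"jaw": 40},{"tx": 0,"ty": 0,"tz": -0.045,"ax": -0.2,"ay": 0,"az": 0,"jaw": 40},{"tx": 0,"ty": 0,"tz": -0.045,"ax": 0,"ay": 0,"az": 0,"jaw": 40},{"tx": 0,"ty": 0,"tz": -0.03,"ax": 0,"ay": 0,"az": 0,"jaw": 40},{"tx": 0,"ty": 0,"tz": 0,"ax": 0,"ay": 0,"az": 0,"jaw": 40}])

```text
time: 11.9
tool_pos: [0.452, 0.01, 0.204]
tool_rot: [0.005, 1.0, -0.029, 0.001]
contact_force: [0.9, -0.4, 0.5]
gripper_width: 0.846
```

```bash
python3 -c "
from h import *
st();f=grab('wrist','w4');g=grab('top','t4');crop(g,215,180,130,130,6,'c6');blade('top0','t4')"
```

```text
t 11.9 pos [0.452 0.01  0.204] r 0.1503 a -3.81 yaw -3.33 z [ 0.0026 -0.0097] F [ 0.92 -0.39  0.55] Fleft -0.33 T [-0.   -0.03  0.03] w 0.846
dy [array([-0.00273165, -0.0024066 ], dtype=float32), array([0.10823873, 0.01215767], dtype=float32)] rot deg 0.009703157
```

View pics/w4.png

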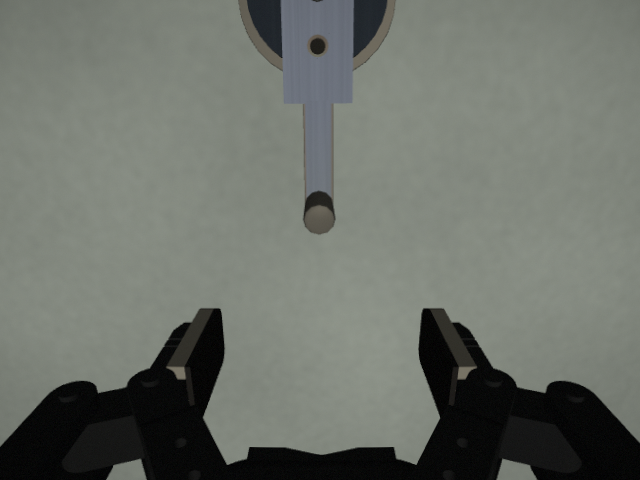

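View pics/c6.png

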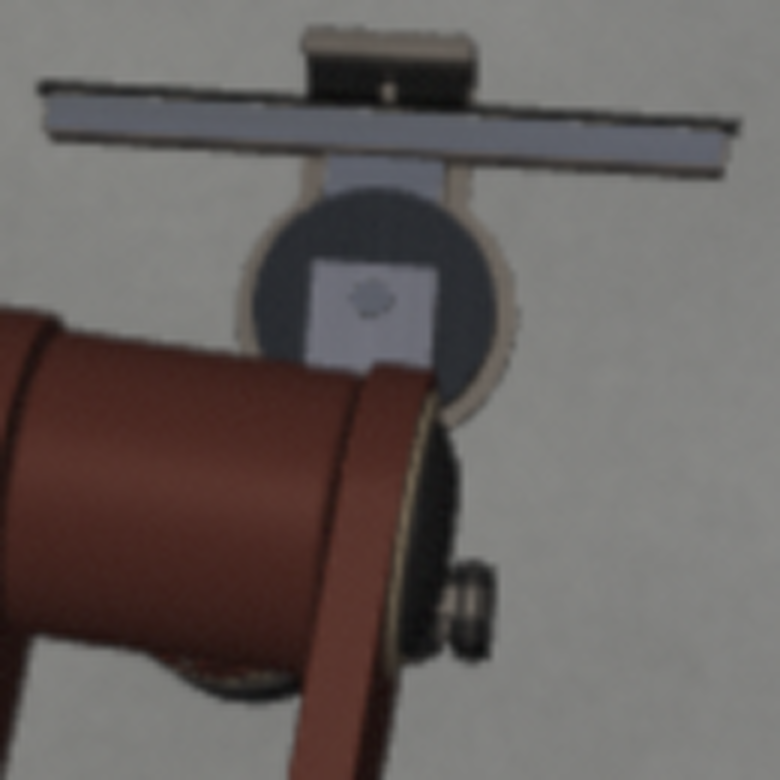

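```bash
python3 -c "
from h import *
f=load('w4');crop(f,290,20,60,60,12,'c7')
s=p2w(f,319.5,219,.075);h=p2w(f,318,46,.028);print(s,h,np.linalg.norm((s-h)[:2]),np.degrees(np.arctan2(*(h-s)[1::-1])))"
```

```text
[0.45471728 0.00899555 0.075     ] [0.56729828 0.00316478 0.028     ] 0.11273189309580918 -2.9648050252396394
```

View pics/c7.png

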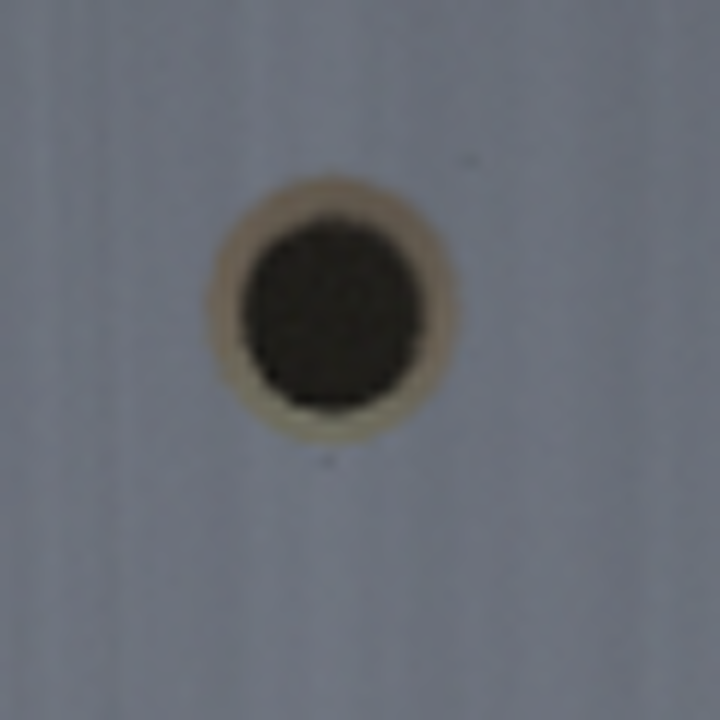

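Request:
move_arm(rows=[{"tx": 0,"ty": 0,"tz": 0,"ax": -0.5,"ay": 0,"az": -6.2,"jaw": 40},{"tx": 0,"ty": 0,"tz": 0,"ax": 0,"ay": 0,"az": -6.2,"jaw": 40},{"tx": 0,"ty": 0,"tz": 0,"ax": 0,"ay": 0,"az": -6.2,"jaw": 40},{"tx": 0,"ty": 0,"tz": 0,"ax": 0,"ay": 0,"az": -6.2,"jaw": 40},{"tx": -0.0139,"ty": 0.0447,"tz": 0,"ax": 0,"ay": 0,"az": 0,"jaw": 40},{"tx": -0.0139,"ty": 0.0447,"tz": 0,"ax": 0,"ay": 0,"az": 0,"jaw": 40},{"tx": -0.0139,"ty": 0.0447,"tz": 0,"ax": 0,"ay": 0,"az": 0,"jaw": 40},{"tx": -0.0139,"ty": 0.0447,"tz": 0,"ax": 0,"ay": 0,"az": 0,"jaw": 40},{"tx": -0.0139,"ty": 0.0447,"tz": 0,"ax": 0,"ay": 0,"az": 0,"jaw": 40},{"tx": -0.0139,"ty": 0.0447,"tz": 0,"ax": 0,"ay": 0,"az": 0,"jaw": 40},{"tx": -0.0139,"ty": 0.0447,"tz": 0.01,"ax": 0,"ay": 0,"az": 0,"jaw": 40},{"tx": 0,"ty": 0,"tz": 0,"ax": 0,"ay": 0,"az": 0,"jaw": 40}])

```text
time: 13.2
tool_pos: [0.4676, -0.3215, 0.1628]
tool_rot: [-0.005, 0.98, 0.199, -0.022]
contact_force: [1.0, -0.0, -0.4]
gripper_width: 0.846
```

```bash
python3 -c "
from h import *
st();f=grab('wrist','w5');print(w2p(f,[.4766,-.3169,.054]),rel([.4766,-.3169,.15]));g=grab('top','t5');crop(g,215,180,130,130,6,'c8')"
```

```text
t 13.2 pos [ 0.4676 -0.3215  0.1628] r 0.3485 a 67.31 yaw 22.97 z [-0.0445  0.0002] F [ 0.96 -0.04 -0.36] Fleft -0.9 T [ 0.02 -0.03  0.  ] w 0.846
[[322.32880325 208.86086373]] [0.0097724  0.00137789 0.01274201]
```

View pics/w5.png

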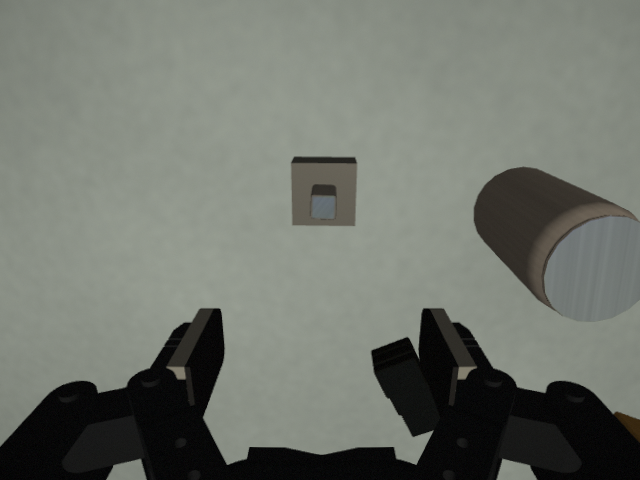

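View pics/c8.png

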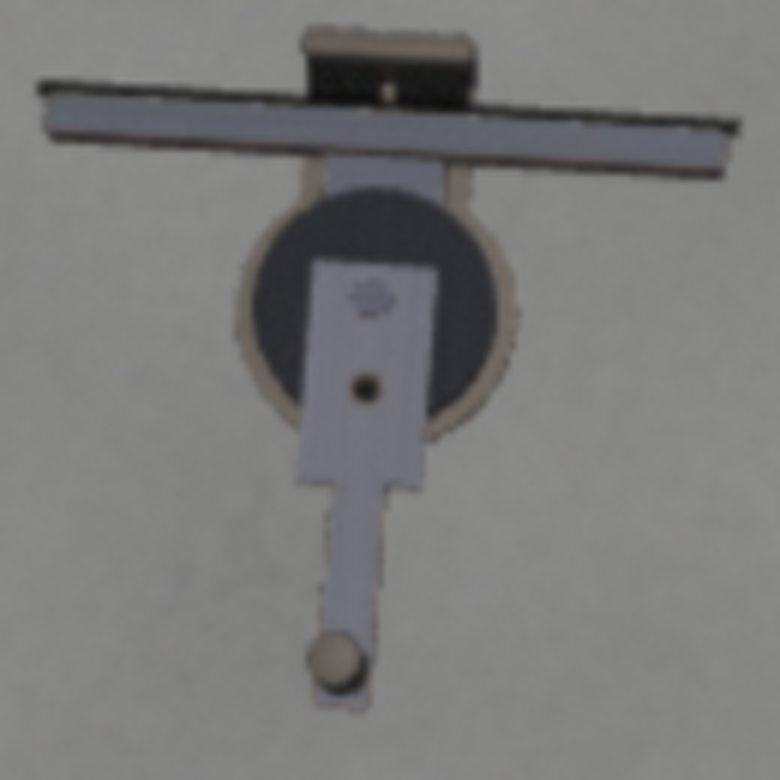

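```bash
cat >> h.py <<'E'
def fix(target,tyaw):
    from scipy.spatial.transform import Rotation as Ro
    s=manip.state();q=s['tool_rot'];R=Ro.from_quat([q[1],q[2],q[3],q[0]]);t=np.radians(tyaw)
    T=Ro.from_matrix(np.array([[np.cos(t),np.sin(t),0],[np.sin(t),-np.cos(t),0],[0,0,-1]]))
    print('txyz',(R.inv().apply(np.array(target)-s['tool_pos'])).round(4),'rotvec',np.degrees((R.inv()*T).as_rotvec()).round(2))
E
python3 -c "
from h import *
f=load('w5');p=p2w(f,323,207,.054);print(p)
c=[p2w(f,*q,.024) for q in((292,163.5),(356,164),(355,225),(292.5,224))];print(np.mean(c,0),[np.degrees(np.arctan2(*(c[i]-c[j])[1::-1])) for i,j in((0,1),(3,2),(0,3),(1,2))])
crop(f,280,145,90,90,8,'c9');fix([.477,-.317,.12],21.8)"
```

```text
[ 0.47785909 -0.31681294  0.054     ]
[ 0.47754032 -0.3171042   0.024     ] [np.float64(112.69525842190103), np.float64(112.33229932464748), np.float64(22.04464454560534), np.float64(23.628894997800863)]
txyz [0.0103 0.0033 0.0436] rotvec [-1.    2.27  1.31]
```

View pics/c9.png

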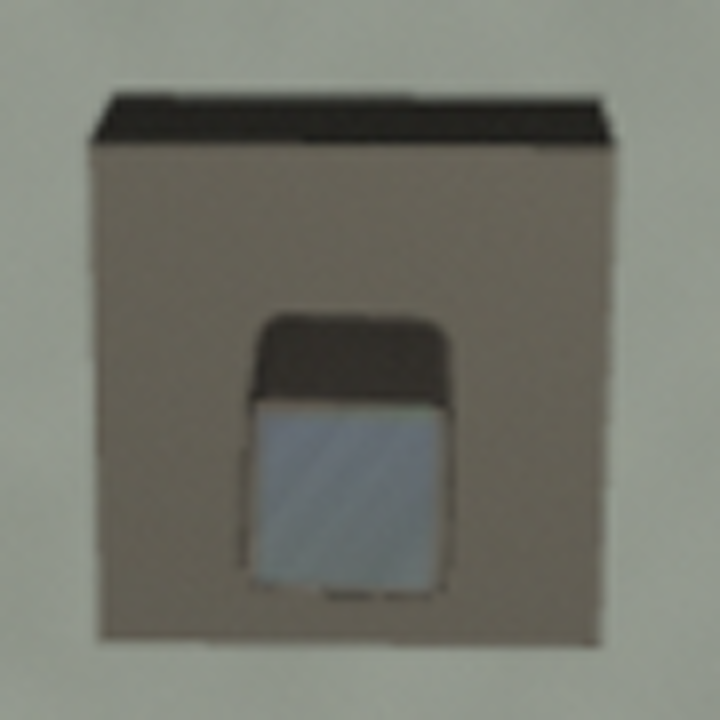

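Request:
move_arm(rows=[{"tx": 0.0055,"ty": 0.0015,"tz": 0.025,"ax": -0.5,"ay": 1.2,"az": 0.1,"jaw": 40},{"tx": 0.0055,"ty": 0.0015,"tz": 0.025,"ax": -0.5,"ay": 1.1,"az": 0.1,"jaw": 40},{"tx": 0,"ty": 0,"tz": 0.02,"ax": 0,"ay": 0,"az": 0,"jaw": 80},{"tx": 0,"ty": 0,"tz": 0.0,"ax": 0,"ay": 0,"az": 0,"jaw": 100},{"tx": 0,"ty": 0,"tz": 0,"ax": 0,"ay": 0,"az": 0,"jaw": 100}])

```text
time: 13.8
tool_pos: [0.4775, -0.3091, 0.0899]
tool_rot: [-0.002, 0.979, 0.202, 0.0]
contact_force: [0.2, -0.1, -0.4]
gripper_width: 0.608
```

```bash
python3 -c "
from h import *
st();f=grab('wrist','w6');fix([.4775,-.3168,.08],22.7);fix([.4775,-.3168,.026],22.7)"
```

```text
t 13.8 pos [ 0.4775 -0.3091  0.0899] r 0.3333 a 68.06 yaw 23.25 z [-0.0003  0.0046] F [ 0.19 -0.1  -0.37] Fleft -0.22 T [-0.01 -0.02  0.01] w 0.608
txyz [-0.0029  0.0073  0.0097] rotvec [-0.28 -0.08  0.55]
txyz [-0.003   0.0076  0.0637] rotvec [-0.28 -0.08  0.55]
```

View pics/w6.png

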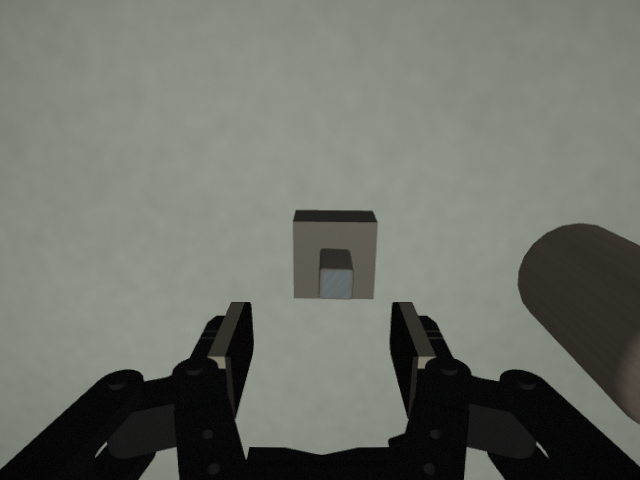

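```bash
python3 -c "
from h import *
f=load('w6');print(p2w(f,336,283,.054))"
```

```text
[ 0.47852459 -0.3165728   0.054     ]
```

Request:
move_arm(rows=[{"tx": -0.003,"ty": 0.0073,"tz": 0.01,"ax": -0.28,"ay": -0.1,"az": 0.5,"jaw": 100},{"tx": 0,"ty": 0,"tz": 0.0,"ax": 0,"ay": 0,"az": 0,"jaw": 100}])

```text
time: 14.05
tool_pos: [0.4786, -0.3174, 0.0815]
tool_rot: [0.002, 0.98, 0.198, 0.001]
contact_force: [-0.2, 0.0, -0.7]
gripper_width: 0.609
```

```bash
python3 -c "
from h import *
st();f=grab('wrist','w7');fix([.4775,-.3168,.026],22.7)"
```

```text
t 14.05 pos [ 0.4786 -0.3174  0.0815] r 0.3406 a 68.76 yaw 22.79 z [ 0.0025 -0.0032] F [-0.16  0.02 -0.71] Fleft 0.15 T [ 0.03 -0.01  0.05] w 0.609
txyz [-0.0014 -0.0018  0.0565] rotvec [ 0.29 -0.12  0.1 ]
```

View pics/w7.png

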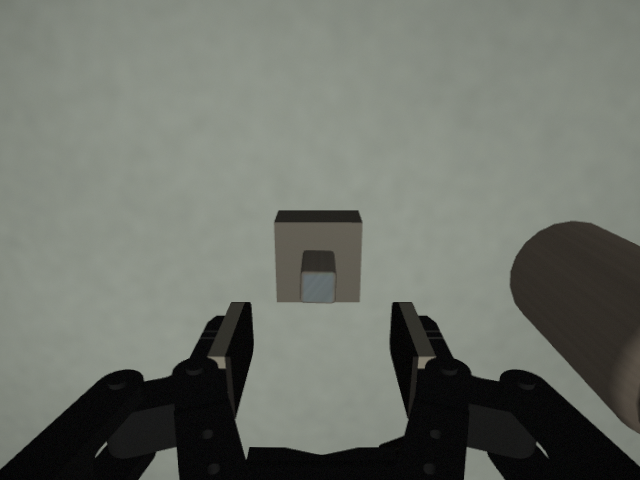

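Request:
move_arm(rows=[{"tx": -0.0005,"ty": -0.0005,"tz": 0.025,"ax": 0.3,"ay": -0.1,"az": 0,"jaw": 100},{"tx": 0,"ty": 0,"tz": 0.02,"ax": 0,"ay": 0,"az": 0,"jaw": 100},{"tx": 0,"ty": 0,"tz": 0.008,"ax": 0,"ay": 0,"az": 0,"jaw": 100},{"tx": 0,"ty": 0,"tz": 0,"ax": 0,"ay": 0,"az": 0,"jaw": 100}])

```text
time: 14.5
tool_pos: [0.4815, -0.3205, 0.0325]
tool_rot: [0.003, 0.98, 0.197, 0.003]
contact_force: [-0.2, 0.3, -0.3]
gripper_width: 0.606
```

```bash
python3 -c "
from h import *
st();f=grab('wrist','w8');fix([.4780,-.3168,.026],22.7)"
```

```text
t 14.5 pos [ 0.4815 -0.3205  0.0325] r 0.3424 a 69.4 yaw 22.75 z [ 0.0064 -0.0049] F [-0.21  0.29 -0.34] Fleft 0.3 T [-0.02  0.02  0.03] w 0.606
txyz [-0.0021 -0.0052  0.0072] rotvec [ 0.46 -0.26  0.05]
```

View pics/w8.png

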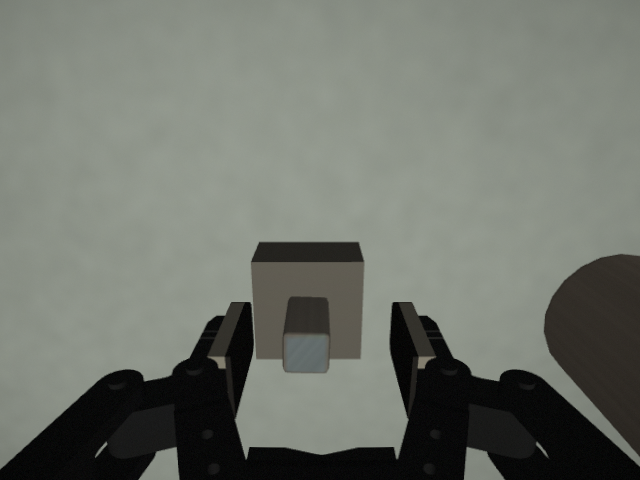

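Request:
move_arm(rows=[{"tx": -0.002,"ty": -0.005,"tz": 0.0,"ax": 0.45,"ay": -0.25,"az": 0,"jaw": 100},{"tx": 0,"ty": 0,"tz": 0.005,"ax": 0,"ay": 0,"az": 0,"jaw": 130}])

```text
time: 14.75
tool_pos: [0.4794, -0.3181, 0.0309]
tool_rot: [0.002, 0.98, 0.197, 0.001]
contact_force: [0.4, 0.4, -0.2]
gripper_width: 0.49
```

```bash
python3 -c "
from h import *
st();f=grab('wrist','w9');fix([.4780,-.3168,.026],22.7)"
```

```text
t 14.75 pos [ 0.4794 -0.3181  0.0309] r 0.3409 a 68.92 yaw 22.74 z [ 0.0032 -0.0027] F [ 0.42  0.44 -0.21] Fleft -0.23 T [-0.   -0.01 -0.03] w 0.49
txyz [-0.0006 -0.0013  0.0038] rotvec [ 0.16 -0.08  0.04]
```

View pics/w9.png

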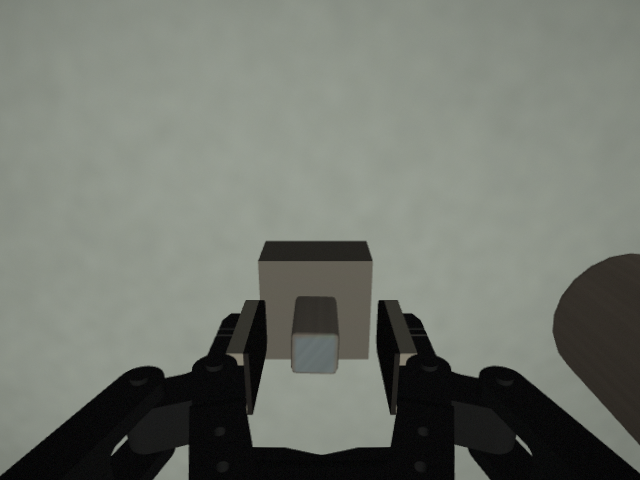

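Request:
move_arm(rows=[{"tx": -0.0005,"ty": -0.002,"tz": 0.004,"ax": 0.16,"ay": -0.1,"az": 0,"jaw": 150},{"tx": 0,"ty": 0,"tz": 0,"ax": 0,"ay": 0,"az": 0,"jaw": 150}])

```text
time: 15.0
tool_pos: [0.4779, -0.3161, 0.0259]
tool_rot: [0.0, 0.98, 0.197, -0.0]
contact_force: [-0.6, -0.5, -1.0]
gripper_width: 0.412
```

```bash
python3 -c "
from h import *
st();f=grab('wrist','w10');fix([.4780,-.3168,.026],22.7)"
```

```text
t 15.0 pos [ 0.4779 -0.3161  0.0259] r 0.3396 a 68.56 yaw 22.75 z [ 0.0001 -0.0005] F [-0.64 -0.46 -1.03] Fleft 0.43 T [ 0.07 -0.01  0.01] w 0.412
txyz [-0.0003  0.0003  0.0003] rotvec [ 0.07 -0.02  0.04]
```

View pics/w10.png

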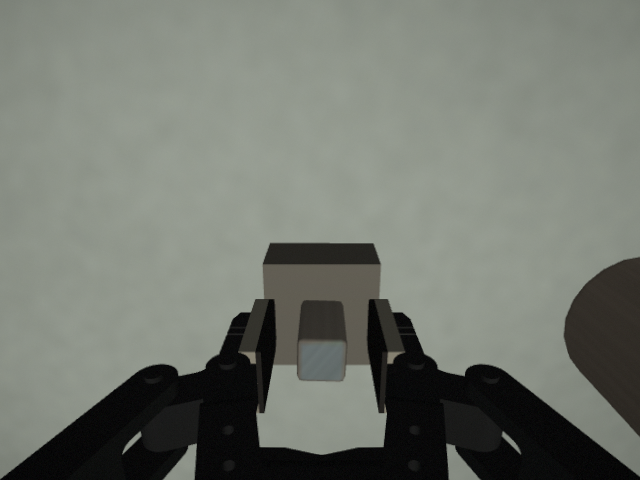

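Centred (pin at column 321), level and upright. Close.

Request:
move_arm(rows=[{"tx": 0,"ty": 0,"tz": 0,"ax": 0,"ay": 0,"az": 0,"jaw": 190},{"tx": 0,"ty": 0,"tz": 0,"ax": 0,"ay": 0,"az": 0,"jaw": 230},{"tx": 0,"ty": 0,"tz": 0,"ax": 0,"ay": 0,"az": 0,"jaw": 230},{"tx": 0,"ty": 0,"tz": 0,"ax": 0,"ay": 0,"az": 0,"jaw": 230}])

```text
time: 15.45
tool_pos: [0.4786, -0.3167, 0.0269]
tool_rot: [0.001, 0.98, 0.197, 0.001]
contact_force: [0.1, 0.6, -0.5]
gripper_width: 0.177
```

```bash
python3 -c "
from h import *
st()"
```

```text
t 15.45 pos [ 0.4786 -0.3167  0.0269] r 0.3399 a 68.7 yaw 22.75 z [ 0.0014 -0.0016] F [ 0.11  0.59 -0.49] Fleft 0.11 T [-0.02 -0.01  0.04] w 0.177
```

Request:
move_arm(rows=[{"tx": 0,"ty": 0,"tz": -0.006,"ax": 0,"ay": 0,"az": 0,"jaw": 230},{"tx": 0,"ty": 0,"tz": -0.01,"ax": 0,"ay": 0,"az": 0,"jaw": 230},{"tx": 0,"ty": 0,"tz": -0.012,"ax": 0,"ay": 0,"az": 0,"jaw": 230},{"tx": 0,"ty": 0,"tz": -0.03,"ax": 0,"ay": 0,"az": 0,"jaw": 230},{"tx": 0,"ty": 0,"tz": -0.04,"ax": 0,"ay": 0,"az": 0,"jaw": 230},{"tx": 0,"ty": 0,"tz": -0.03,"ax": 0,"ay": 0,"az": 0,"jaw": 230},{"tx": 0,"ty": 0,"tz": 0,"ax": 0,"ay": 0,"az": 0,"jaw": 230}])

```text
time: 16.15
tool_pos: [0.4782, -0.3163, 0.1638]
tool_rot: [0.001, 0.98, 0.197, 0.001]
contact_force: [0.1, -0.3, 0.6]
gripper_width: 0.178
```

```bash
python3 -c "
from h import *
st();f=grab('wrist','w11');fix([.56,.002,.16],22.7);fix([.56,.002,.16],-4)"
```

```text
t 16.15 pos [ 0.4782 -0.3163  0.1638] r 0.3397 a 68.62 yaw 22.75 z [ 0.0019 -0.002 ] F [ 0.07 -0.32  0.6 ] Fleft -0.18 T [-0.04 -0.04 -0.07] w 0.178
txyz [ 0.199  -0.261   0.0015] rotvec [-0.    0.02  0.05]
txyz [ 0.199  -0.261   0.0015] rotvec [0.000e+00 2.000e-02 2.675e+01]
```

View pics/w11.png

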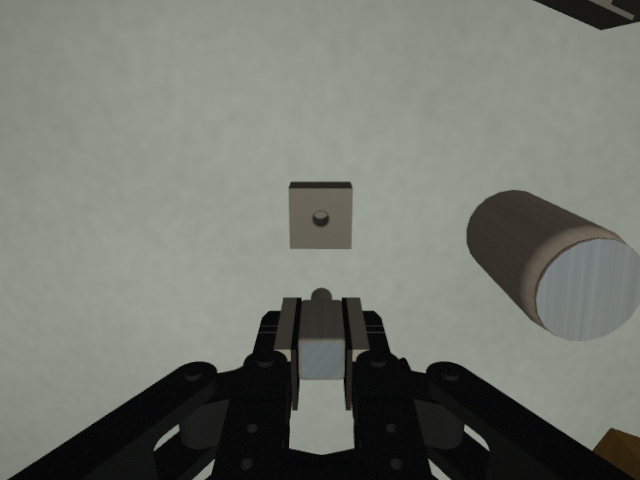

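```bash
python3 -c "
from h import *
f=load('w11');crop(f,290,170,70,140,5,'c10');print(p2w(f,321,218.5,.024))"
```

```text
[ 0.47800174 -0.31716256  0.024     ]
```

Request:
move_arm(rows=[{"tx": 0.0284,"ty": -0.0373,"tz": 0,"ax": 0,"ay": 0,"az": 0,"jaw": 230},{"tx": 0.0284,"ty": -0.0373,"tz": 0,"ax": 0,"ay": 0,"az": 0,"jaw": 230},{"tx": 0.0284,"ty": -0.0373,"tz": 0,"ax": 0,"ay": 0,"az": 0,"jaw": 230},{"tx": 0.0284,"ty": -0.0373,"tz": 0,"ax": 0,"ay": 0,"az": 0,"jaw": 230},{"tx": 0.0284,"ty": -0.0373,"tz": 0,"ax": 0,"ay": 0,"az": 0,"jaw": 230},{"tx": 0.0284,"ty": -0.0373,"tz": 0,"ax": 0,"ay": 0,"az": 0,"jaw": 230},{"tx": 0.02,"ty": -0.025,"tz": 0,"ax": 0,"ay": 0,"az": 0,"jaw": 230},{"tx": 0.004,"ty": -0.005,"tz": 0,"ax": 0,"ay": 0,"az": 0,"jaw": 230},{"tx": 0,"ty": 0,"tz": 0,"ax": 0,"ay": 0,"az": 0,"jaw": 230}])

```text
time: 17.1
tool_pos: [0.5545, 0.0051, 0.1495]
tool_rot: [-0.003, 0.981, 0.195, -0.008]
contact_force: [-0.6, 0.0, -0.0]
gripper_width: 0.175
```

```bash
python3 -c "
from h import *
st();f=grab('wrist','w12');fix([.567,.0038,.163],22.7)"
```

```text
t 17.1 pos [0.5545 0.0051 0.1495] r 0.0478 a -6.13 yaw 22.49 z [-0.0166  0.0033] F [-0.64  0.03 -0.03] Fleft -0.04 T [-0.02 -0.03 -0.01] w 0.175
txyz [ 0.0113  0.0055 -0.0139] rotvec [-0.56  0.82 -0.27]
```

View pics/w12.png

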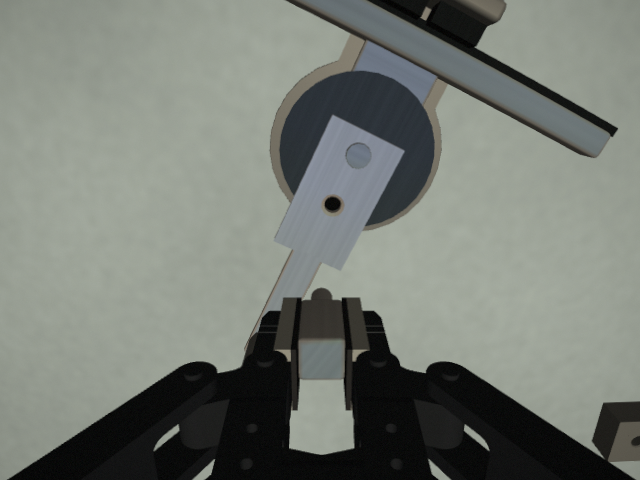

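View pics/c10.png

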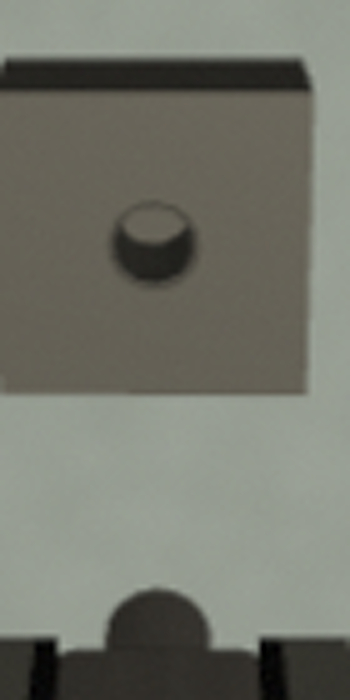

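Request:
move_arm(rows=[{"tx": 0.01,"ty": 0.005,"tz": -0.01,"ax": -0.5,"ay": 0.8,"az": -0.2,"jaw": 230},{"tx": 0,"ty": 0,"tz": 0,"ax": 0,"ay": 0,"az": 0,"jaw": 230}])

```text
time: 17.35
tool_pos: [0.5657, 0.0014, 0.159]
tool_rot: [-0.0, 0.981, 0.195, -0.0]
contact_force: [0.8, 0.1, 0.9]
gripper_width: 0.171
```

```bash
python3 -c "
from h import *
st();f=grab('wrist','w13');fix([.567,.0038,.07],22.7);crop(f,280,160,100,160,5,'c11')"
```

```text
t 17.35 pos [0.5657 0.0014 0.159 ] r 0.0364 a -2.21 yaw 22.49 z [-0.0009 -0.    ] F [0.8  0.08 0.87] Fleft 0.11 T [0.01 0.02 0.02] w 0.171
txyz [ 0.0034 -0.0011  0.0879] rotvec [-0.09  0.18 -0.22]
```

View pics/c11.png

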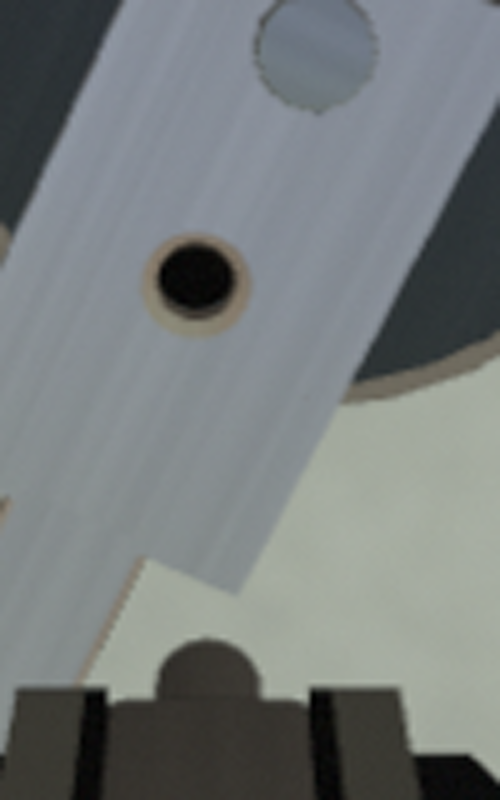

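```bash
python3 -c "
from h import *
f=load('w13');h=p2w(f,319.4,216.6,.028);print(h,h+[.0004,.0006,0]);t=h+[.0004,.0006,0];t[2]=.07;fix(t,22.7)
print(p2w(f,280+317/5,160+52/5,.03))"
```

```text
[0.56824051 0.00331904 0.028     ] [0.56864051 0.00391904 0.028     ]
txyz [ 0.005  -0.0006  0.0879] rotvec [-0.09  0.18 -0.22]
[0.60338312 0.00101926 0.03      ]
```

Request:
move_arm(rows=[{"tx": 0.004,"ty": -0.0005,"tz": 0.02,"ax": -0.1,"ay": 0.15,"az": 0,"jaw": 230},{"tx": 0,"ty": 0,"tz": 0.03,"ax": 0,"ay": 0,"az": 0,"jaw": 230},{"tx": 0,"ty": 0,"tz": 0.025,"ax": 0,"ay": 0,"az": 0,"jaw": 230},{"tx": 0,"ty": 0,"tz": 0.01,"ax": 0,"ay": 0,"az": 0,"jaw": 230},{"tx": 0,"ty": 0,"tz": 0,"ax": 0,"ay": 0,"az": 0,"jaw": 230}])

```text
time: 17.9
tool_pos: [0.5703, -0.002, 0.0734]
tool_rot: [0.001, 0.982, 0.191, 0.002]
contact_force: [-0.1, -0.4, 0.3]
gripper_width: 0.172
```

```bash
python3 -c "
from h import *
st();f=grab('wrist','w14');fix([.5685,.0039,.058],22.7)"
```

```text
t 17.9 pos [ 0.5703 -0.002   0.0734] r 0.0318 a 3.63 yaw 22.04 z [ 0.0052 -0.0019] F [-0.14 -0.36  0.3 ] Fleft -0.35 T [-0.   -0.01 -0.  ] w 0.172
txyz [ 0.0001 -0.0064  0.0162] rotvec [ 0.25 -0.29 -0.65]
```

View pics/w14.png

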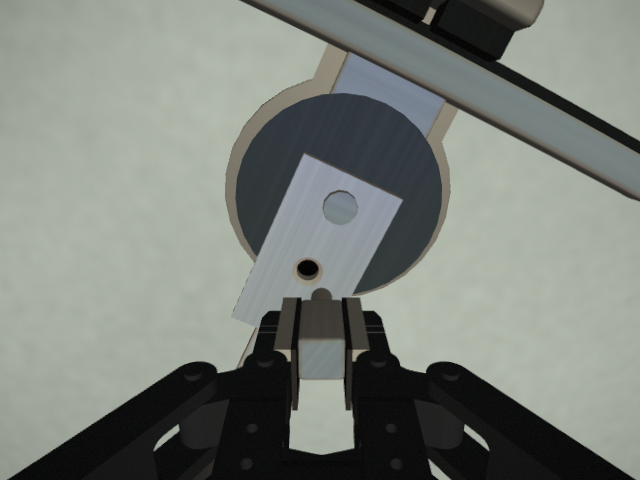

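Request:
move_arm(rows=[{"tx": 0,"ty": -0.0064,"tz": 0.006,"ax": 0.25,"ay": -0.3,"az": -0.6,"jaw": 230},{"tx": 0,"ty": 0,"tz": 0,"ax": 0,"ay": 0,"az": 0,"jaw": 230}])

```text
time: 18.15
tool_pos: [0.5697, 0.0037, 0.0703]
tool_rot: [0.0, 0.981, 0.196, 0.001]
contact_force: [-0.2, -0.0, -0.2]
gripper_width: 0.172
```

```bash
python3 -c "
from h import *
st();f=grab('wrist','w15');fix([.5685,.0039,.057],22.7);crop(f,270,220,100,100,6,'c12')"
```

```text
t 18.15 pos [0.5697 0.0037 0.0703] r 0.0325 a -6.47 yaw 22.64 z [ 0.003  -0.0003] F [-0.24 -0.04 -0.17] Fleft -0.06 T [0.01 0.02 0.  ] w 0.172
txyz [-0.0018 -0.0014  0.0143] rotvec [ 0.16 -0.25 -0.07]
```

View pics/c12.png

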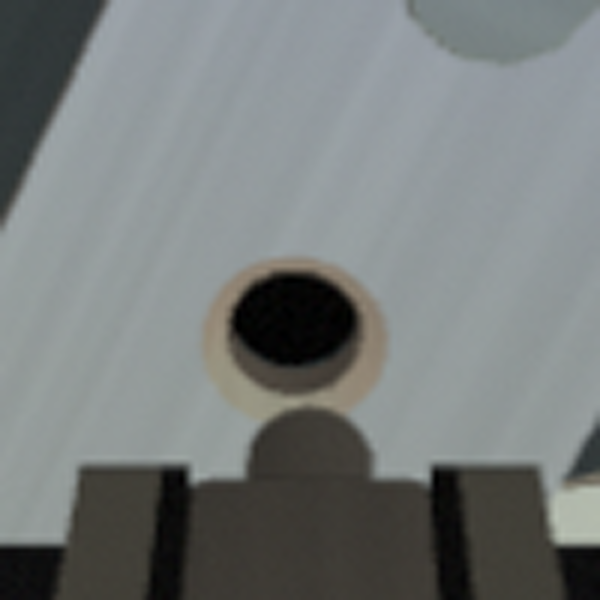

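```bash
python3 -c "
from h import *
f=load('w15');h=p2w(f,319.2,275.6,.028);print(h);
import pickle
print(w2p(f,[[.5685-.0004,.0039-.0006,.028]]))"
```

```text
[0.56868845 0.00358897 0.028     ]
[[319.2860945  276.86044739]]
```

Request:
move_arm(rows=[{"tx": -0.0018,"ty": -0.0014,"tz": 0.007,"ax": 0.16,"ay": -0.25,"az": 0,"jaw": 230},{"tx": 0,"ty": 0,"tz": 0,"ax": 0,"ay": 0,"az": 0,"jaw": 230}])

```text
time: 18.4
tool_pos: [0.5695, 0.0041, 0.0656]
tool_rot: [0.0, 0.981, 0.196, 0.001]
contact_force: [0.2, -0.5, -0.5]
gripper_width: 0.178
```

```bash
python3 -c "
from h import *
st();f=grab('wrist','w16');fix([.5685,.0039,.052],22.7);crop(f,270,220,100,100,6,'c13')"
```

```text
t 18.4 pos [0.5695 0.0041 0.0656] r 0.0328 a -7.16 yaw 22.66 z [ 0.0027 -0.0003] F [ 0.15 -0.46 -0.51] Fleft -0.43 T [ 0.04 -0.01  0.  ] w 0.178
txyz [-0.0016 -0.0006  0.0143] rotvec [ 0.12 -0.21 -0.04]
```

View pics/c13.png

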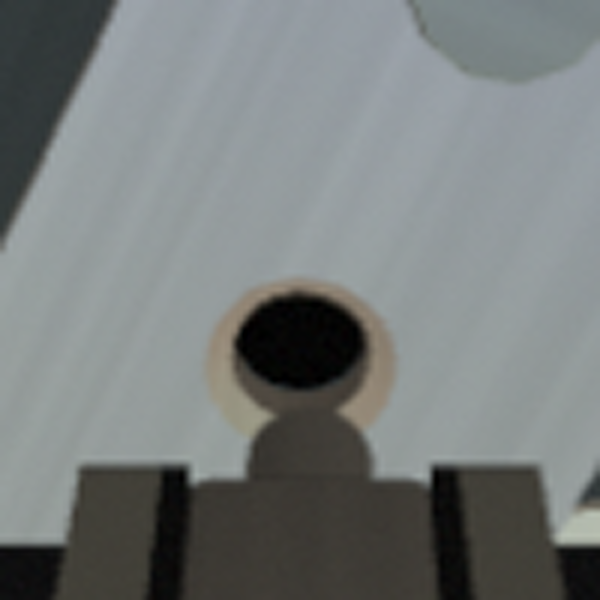

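Request:
move_arm(rows=[{"tx": -0.0012,"ty": -0.0008,"tz": 0.01,"ax": 0.12,"ay": -0.25,"az": 0,"jaw": 230},{"tx": 0,"ty": 0,"tz": 0,"ax": 0,"ay": 0,"az": 0,"jaw": 230}])

```text
time: 18.65
tool_pos: [0.5689, 0.0043, 0.056]
tool_rot: [0.0, 0.98, 0.197, -0.0]
contact_force: [-0.2, 0.1, -0.2]
gripper_width: 0.176
```

```bash
python3 -c "
from h import *
st();f=grab('wrist','w17');fix([.5687,.0040,.046],22.7);crop(f,270,220,100,100,6,'c14')"
```

```text
t 18.65 pos [0.5689 0.0043 0.056 ] r 0.0333 a -7.37 yaw 22.67 z [-0.0001 -0.0004] F [-0.15  0.06 -0.16] Fleft 0.04 T [-0.02 -0.02  0.01] w 0.176
txyz [-0.0011 -0.0002  0.011 ] rotvec [ 0.07 -0.08 -0.03]
```

View pics/c14.png

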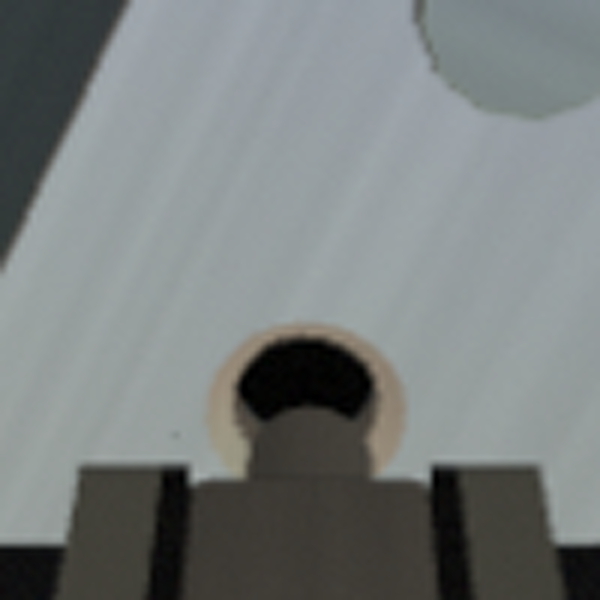

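```bash
python3 -c "
from h import *
f=load('w17')
for r in (284.5,286,287.5): print(p2w(f,321,r,.028))
f=load('w16')
for r in (278,280): print(p2w(f,270+300/6,r,.028))
"
```

```text
[0.56996664 0.00417732 0.028     ]
[0.56929266 0.00389588 0.028     ]
[0.56861693 0.00361372 0.028     ]
[0.56934817 0.00399158 0.028     ]
[0.56841004 0.00360079 0.028     ]
```

Request:
move_arm(rows=[{"tx": 0,"ty": -0.0002,"tz": 0.007,"ax": 0,"ay": 0,"az": 0,"jaw": 230},{"tx": 0,"ty": 0,"tz": 0,"ax": 0,"ay": 0,"az": 0,"jaw": 230}])

```text
time: 18.9
tool_pos: [0.5698, 0.0043, 0.0494]
tool_rot: [0.0, 0.981, 0.196, 0.001]
contact_force: [-0.6, -0.1, -0.6]
gripper_width: 0.177
```

```bash
python3 -c "
from h import *
st();f=grab('wrist','w18');fix([.5690,.0044,.040],22.7);crop(f,270,220,100,100,6,'c15')"
```

```text
t 18.9 pos [0.5698 0.0043 0.0494] r 0.0325 a -7.67 yaw 22.66 z [ 0.0018 -0.0006] F [-0.61 -0.12 -0.57] Fleft -0.2 T [-0.05  0.04  0.01] w 0.177
txyz [-0.0012 -0.0007  0.0101] rotvec [ 0.11 -0.14 -0.04]
```

View pics/c15.png

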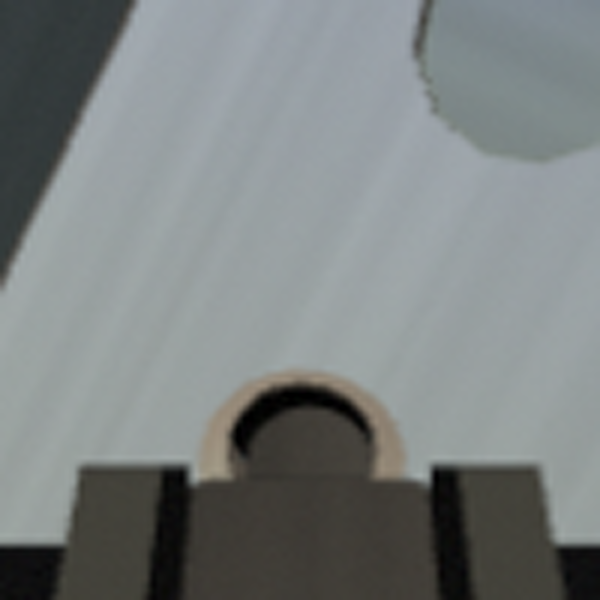

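Request:
move_arm(rows=[{"tx": -0.0008,"ty": -0.0006,"tz": 0.003,"ax": 0.1,"ay": -0.15,"az": 0,"jaw": 230},{"tx": 0,"ty": 0,"tz": 0.004,"ax": 0,"ay": 0,"az": 0,"jaw": 230}])

```text
time: 19.15
tool_pos: [0.5697, 0.0044, 0.0435]
tool_rot: [0.0, 0.981, 0.196, 0.0]
contact_force: [-1.1, -0.6, 0.8]
gripper_width: 0.175
```

```bash
python3 -c "
from h import *
st();fix([.5690,.0044,.033],22.7)"
```

```text
t 19.15 pos [0.5697 0.0044 0.0435] r 0.0326 a -7.76 yaw 22.66 z [ 0.0003 -0.0003] F [-1.12 -0.55  0.8 ] Fleft -0.7 T [-0.02  0.47 -0.04] w 0.175
txyz [-0.0006 -0.0003  0.0105] rotvec [ 0.02 -0.01 -0.04]
```

Request:
move_arm(rows=[{"tx": -0.0008,"ty": -0.0002,"tz": 0.002,"ax": 0,"ay": 0,"az": 0,"jaw": 230},{"tx": 0,"ty": 0,"tz": 0.003,"ax": 0,"ay": 0,"az": 0,"jaw": 230}])

```text
time: 19.35
tool_pos: [0.5688, 0.0043, 0.0379]
tool_rot: [0.0, 0.981, 0.196, 0.0]
contact_force: [0.6, -0.5, -0.0]
gripper_width: 0.172
```

```bash
python3 -c "
from h import *
st();fix([.5690,.0044,.031],22.7)"
```

```text
t 19.35 pos [0.5688 0.0043 0.0379] r 0.0335 a -7.31 yaw 22.66 z [ 0.0004 -0.0003] F [ 0.59 -0.52 -0.04] Fleft -0.44 T [-0.04 -0.01  0.02] w 0.172
txyz [ 0.0002 -0.0001  0.0069] rotvec [ 0.03 -0.01 -0.04]
```

Tip is at about 15 mm: already 5 mm into the disc's hole with no force. Going on.

Request:
move_arm(rows=[{"tx": 0,"ty": 0,"tz": 0.003,"ax": 0,"ay": 0,"az": 0,"jaw": 230},{"tx": 0,"ty": 0,"tz": 0.002,"ax": 0,"ay": 0,"az": 0,"jaw": 230}])

```text
time: 19.55
tool_pos: [0.5687, 0.0043, 0.0322]
tool_rot: [0.0, 0.981, 0.196, 0.0]
contact_force: [-0.0, 0.1, -1.7]
gripper_width: 0.176
```

Request:
move_arm(rows=[{"tx": 0,"ty": 0,"tz": 0.001,"ax": 0,"ay": 0,"az": 0,"jaw": 230},{"tx": 0,"ty": 0,"tz": 0,"ax": 0,"ay": 0,"az": 0,"jaw": 230}])

```text
time: 19.75
tool_pos: [0.5685, 0.0043, 0.0306]
tool_rot: [0.0, 0.981, 0.196, -0.0]
contact_force: [-0.0, -0.3, -0.5]
gripper_width: 0.173
```

```bash
python3 -c "
from h import *
st()"
```

```text
t 19.75 pos [0.5685 0.0043 0.0306] r 0.0338 a -7.34 yaw 22.66 z [-0.0003 -0.0001] F [-0.04 -0.29 -0.48] Fleft -0.29 T [ 0.04 -0.02 -0.02] w 0.173
```

Request:
move_arm(rows=[{"tx": 0,"ty": 0,"tz": 0.001,"ax": 0,"ay": 0,"az": 0,"jaw": 230}])

```text
time: 19.85
tool_pos: [0.5687, 0.0043, 0.0304]
tool_rot: [0.0, 0.981, 0.196, -0.0]
contact_force: [-4.7, 0.4, 7.7]
gripper_width: 0.173
```

Request:
move_arm(rows=[{"tx": 0,"ty": 0,"tz": 0.001,"ax": 0,"ay": 0,"az": 0,"jaw": 230}])

```text
time: 19.95
tool_pos: [0.5687, 0.0043, 0.0304]
tool_rot: [-0.0, 0.98, 0.197, -0.001]
contact_force: [-4.1, -0.4, 7.1]
gripper_width: 0.179
```

Request:
move_arm(rows=[{"tx": 0,"ty": 0,"tz": 0,"ax": 0,"ay": 0,"az": 0,"jaw": 230},{"tx": 0,"ty": 0,"tz": 0,"ax": 0,"ay": 0,"az": 0,"jaw": 180},{"tx": 0,"ty": 0,"tz": 0,"ax": 0,"ay": 0,"az": 0,"jaw": 120},{"tx": 0,"ty": 0,"tz": 0,"ax": 0,"ay": 0,"az": 0,"jaw": 120}])

```text
time: 20.35
tool_pos: [0.5696, 0.0042, 0.0313]
tool_rot: [0.0, 0.98, 0.197, 0.0]
contact_force: [0.0, -0.1, -0.4]
gripper_width: 0.53
```

```bash
python3 -c "
from h import *
st();grab('wrist','w19')"
```

```text
t 20.35 pos [0.5696 0.0042 0.0313] r 0.0326 a -7.42 yaw 22.67 z [ 0.001  -0.0005] F [ 0.   -0.1  -0.36] Fleft -0.1 T [-0.    0.    0.03] w 0.53
```

View pics/w19.png

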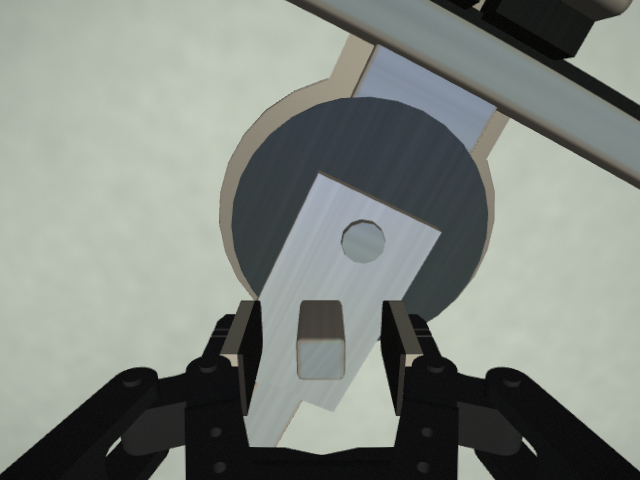

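Pin stands upright in the arm at (321,345), jaws clear on both sides. Rise straight up and back off.

Request:
move_arm(rows=[{"tx": 0,"ty": 0,"tz": -0.015,"ax": 0,"ay": 0,"az": 0,"jaw": 120},{"tx": 0,"ty": 0,"tz": -0.03,"ax": 0,"ay": 0,"az": 0,"jaw": 120},{"tx": 0,"ty": 0,"tz": -0.045,"ax": 0,"ay": 0,"az": 0,"jaw": 120},{"tx": 0,"ty": 0,"tz": -0.045,"ax": 0,"ay": 0,"az": 0,"jaw": 120},{"tx": -0.03,"ty": 0.03,"tz": -0.02,"ax": 0,"ay": 0,"az": 0,"jaw": 120},{"tx": -0.03,"ty": 0.03,"tz": 0,"ax": 0,"ay": 0,"az": 0,"jaw": 120},{"tx": -0.03,"ty": 0.03,"tz": 0,"ax": 0,"ay": 0,"az": 0,"jaw": 120},{"tx": -0.03,"ty": 0.03,"tz": 0,"ax": 0,"ay": 0,"az": 0,"jaw": 120},{"tx": -0.03,"ty": 0.03,"tz": 0,"ax": 0,"ay": 0,"az": 0,"jaw": 120},{"tx": -0.01,"ty": 0.01,"tz": 0,"ax": 0,"ay": 0,"az": 0,"jaw": 120},{"tx": 0,"ty": 0,"tz": 0,"ax": 0,"ay": 0,"az": 0,"jaw": 120}])

```text
time: 21.5
tool_pos: [0.4827, -0.2129, 0.2072]
tool_rot: [0.006, 0.98, 0.199, 0.006]
contact_force: [-0.0, 0.3, 0.0]
gripper_width: 0.532
```

```bash
python3 -c "
from h import *
st();f=grab('top','t6');crop(f,215,180,130,130,6,'c16');g=grab('side','s6');crop(g,240,180,170,80,4,'c17');blade('top0','t6')"
```

```text
t 21.5 pos [ 0.4827 -0.2129  0.2072] r 0.244 a 60.72 yaw 22.91 z [ 0.014  -0.0089] F [-0.04  0.25  0.04] Fleft 0.16 T [-0.04  0.    0.  ] w 0.532
dy [array([-0.02675607, -0.00753378], dtype=float32), array([ 0.01174883, -0.00126162], dtype=float32)] rot deg 0.0041787038
```

View pics/t6.png

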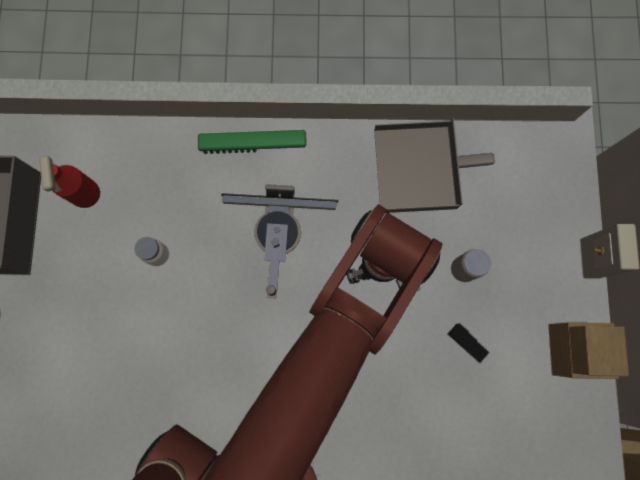

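View pics/c16.png

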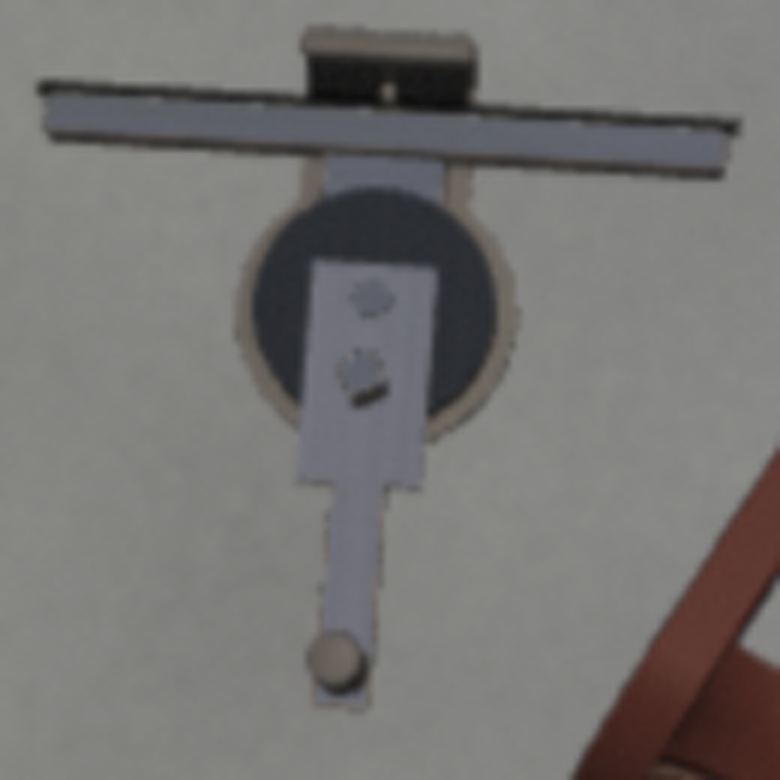

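View pics/c17.png

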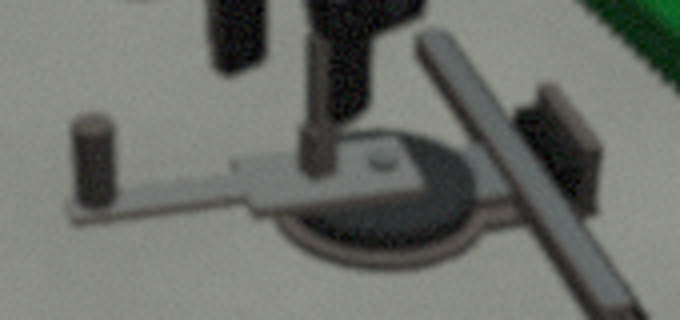

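```bash
python3 -c "
from h import *
g=load('s6');h=np.array([.5695,.0015])
f=load('t6')
for z in (.058,.066): print(p2w(f,215+361/6,180+372/6,z))
p=p2w(f,215+361/6,180+372/6,.058)
print((w2p(g,[[*p[:2],.028],[*p[:2],.058],[*p[:2],.07]])-[240,180])*4)"
```

```text
[0.56672804 0.0026039  0.058     ]
[0.56516185 0.00199069 0.066     ]
[[307.71837808 172.44067364]
 [308.76007064 122.55565789]
 [309.18672155 102.0760082 ]]
```

Request:
move_arm(rows=[{"tx": 0,"ty": 0.04,"tz": -0.04,"ax": 0,"ay": 0,"az": 0,"jaw": 120},{"tx": -0.02,"ty": 0.04,"tz": -0.04,"ax": 0,"ay": 0,"az": 0,"jaw": 120},{"tx": -0.02,"ty": 0.0,"tz": -0.03,"ax": 0,"ay": 0,"az": 0,"jaw": 120},{"tx": 0,"ty": 0,"tz": 0,"ax": 0,"ay": 0,"az": 0,"jaw": 120}])

```text
time: 22.0
tool_pos: [0.4738, -0.2895, 0.3083]
tool_rot: [-0.0, 0.979, 0.205, 0.001]
contact_force: [0.6, -0.6, 1.4]
gripper_width: 0.529
```

```bash
python3 -c "
from h import *
st();g=grab('side','s7');crop(g,240,180,170,80,4,'c18')"
```

```text
t 22.0 pos [ 0.4738 -0.2895  0.3083] r 0.3166 a 66.11 yaw 23.62 z [0.0027 0.0015] F [ 0.58 -0.6   1.39] Fleft -0.77 T [ 0.06 -0.01 -0.  ] w 0.529
```

View pics/c18.png

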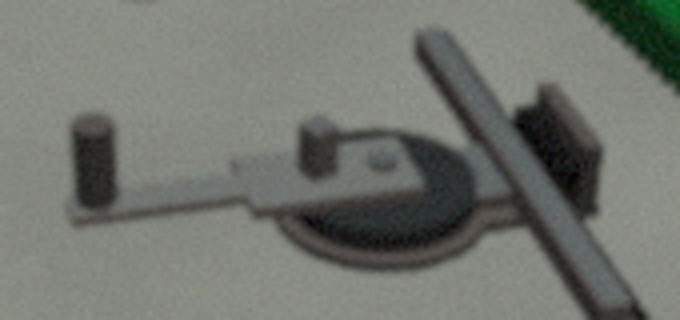

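```bash
python3 -c "
from plant import manip
print(manip.job_done())"
```

```text
the job is handed in; nothing more can be done
None
```

The swivel is locked: the pin stands fully home and upright through the arm, and the head sits straight. I handed the job in at about 22 s of the 72 s allowed.

- **Free play:** I gripped the stub and turned it first left, then right, until I felt light resistance. The force at the stub changed by about 2 N each time, and the head gave about 0.9° left and 1.1° right. That puts the free play at about 0.57 rad, from −20.1° to +12.4° of arm angle.
- **Centring:** I left the arm at −3.9°, against a calculated middle of −3.85°.
- **Pin:** it dropped through the disc with almost no force and stopped at the expected height. I then pressed once with about 8 N to check it was seated, released it and moved clear.

**Last checks:**
- **Head:** the top camera shows it turned 0.00° from where it started.
- **Pin grip:** the side view shows it resting flat on the arm, at the expected 28–58 mm height.
- **Jar and can:** in the top view they are where they started.
- **Robot:** it is about 0.3 m up and away from the squeegee, touching nothing.

**Small disagreements:** camera and robot positions for the hole and pivot differed by 1–2.5 mm. I allowed for this by sighting the holder's hole and the arm's hole the same way. Force readings had about ±1 N of noise and bias, so I cross-checked both ends of the play in the pictures, and they agreed.

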